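# Lock the valuables away in the genkan drawer

### The arm

A 6-joint arm with a two-finger parallel gripper is mounted at the origin on the work surface. World frame = base frame: x ahead of the robot, y to its left, z up, the work surface at z = 0. Lengths are in m, angles in degrees, forces in N, time in s.
With the tool pointing down it reaches from about 0.4 to 0.825 m from the base axis. Payload 7 kg.
Tool frame: the origin (TCP) lies at the very end of the fingers, on their centre line; the grasp point (between the pads) lies 19 mm behind it (ctrl.grip_depth is the z of the grasp point in the tool frame, in m); z points along the fingers, y is the direction in which the jaws open and shut (so a half turn about z gives the same grasp; the last joint's range is limited). The gripper opens to 88 mm and grips with 3 to 60 N. Pads are 19 mm wide; open, the fingers measure 130 mm over their backs; the gripper's body (78 mm by 193 mm) begins 47 mm behind the grasp point.
Start: joints at [-51.102, 20.546, 0.682, 0, -70.136, -16.507], TCP at [0.257, -0.624, 0.227] pointing down, gripper open.
Joint ranges: [-176.03, 176.03], [-82.01, 121.73], [-58.28, 71.71], [-173.87, 95.51], [-174.79, -0.11], [-173.66, 173.66]. Speed limits (degrees/s): [136.94, 136.94, 172.46, 180, 180, 180].

### API

Orientations are given as [roll, pitch, yaw] about the fixed x, y, z axes, in that order (R = Rz(yaw) Ry(pitch) Rx(roll)).
In Python, from plant import telemetry, snapshot, job, models, ctrl gives the robot as it stands.
- The arm moves only by the tool jog_arm, never from a script. Its argument "targets" is text: rows parted by semicolons, each of 7 numbers parted by spaces: the shift along the tool's x, y, z in m, then the turn, a rotation vector about the tool's x, y, z in degrees, then the gripper command: -1 is shut, 1 is fully open, values between are in proportion. A call has exactly 8 rows; each row is the pose to reach, as a shift and turn from the pose measured when the call began, along the tool's axes at that moment; what a row does not reach only later rows make up. A row lasts 1/8 s, in which the tool goes at most 62.5 mm and 10.7 degrees, less where a joint would pass 70% of its speed; a pose out of reach is approached as far as the arm can. A call with a gripper value outside its range is refused whole. The fingers move at their own pace and stop on an object; the grip force is fixed at half the most. Time passes only in rows, so rows that repeat a pose let the fingers close, or fill a call up. It gives the time, the measured TCP pose, the force and the opening at its end, in the units of the state.
- telemetry.get_obs(): the state, without advancing time (a new reading comes with each control period).
- snapshot(name): name is "side" or "top"; returns a dict with "img" (480x640x3 uint8, red, green, blue), "range_z" (480x640 float32, m along the optical axis (not along the pixel's ray), 0 where there is no reading), "intrinsics" (3x3 intrinsics, pixels), "k1" (the pictures are not rectified: a ray, as slopes to the right and down, at radius r is drawn at 1 + k1 r^2 times it, then the intrinsics apply), "R" (3x3) and "t" (3): a world point X has camera coordinates R X + t. Camera axes: x right, y down, z forward; pixel columns grow to the right and rows downward; lengths in m; the calibration is good to about 2 mm. A picture is of the moment at which its call begins.
- job.close_job(): hands the job in, once; it reports no verdict.
Trained networks look in a picture, given as the dict that the camera call returned (one of the last four; its "shot" number tells which), for a name from the list of things; names that differ only in an ending like _2 or _b are one class to them, and where a whole thing is asked for, a point or a joint stands for the part that bears it (a point fixed in the world has none). Each returns a list of dicts, best first, with "conf" (0 to 1); they miss things now and then, are a little off and sometimes report something else, mostly with a low value. They report only what shows in the picture. A call takes as long as a camera call. They do not tell look-alikes from the thing itself.
- models.cut_out(name, picture): "region" (480x640 bool, what is visible of it) and "uv" ([column, row] in pixels, amid what is visible of it).
- models.spot_point(name, picture): "uv" ([column, row] in pixels: a listed point, or the origin of a listed thing).
The state is a dict: "clock": time; "joint_pos": joint angles; "qvel": joint speeds; "tau": joint torques, N m; "tool_pos": TCP position; "orientation": TCP orientation; "force": force on the tool from outside, world axes, zero at the start; "moment": the same for the moment, N m; "opening": finger opening in m.
Only numpy, scipy, OpenCV 4.12 (cv2) and the standard library are available. Lean on these libraries where they do the work, as an engineer would, in place of code of your own. Each camera call takes 0.05 s, during which the arm holds its last target.

### The job

Unlock the smoked drawer with its code 4-2-5 (keys count 1 to 5 from the left as you face the unit; press them one at a time, all the way down, each up again before the next, and no others) and then turn the knob anticlockwise to its stop. Put away inside whichever of these lie out on the shelf: car key, red seal case, grey gate remote, green key tin; then shut the drawer fully and lock it by turning the knob clockwise to its stop. Leave the pot, the wiper, the scraper and the jar where they are.

Things in the scene. Friction and masses are not known exactly. Their poses are not given: they have to be found in the camera images.
- drawer_unit: low drawer unit of smoked plastic, fixed: carcass 200 deep (x) x 310 wide (y) x 95 high. Origin: centre of its underside on the shelf; x points from front to back, y to the left as seen from the robot, z up. Its drawer opens to -x. On top at the front lies a black lock console (x -95 to -23, y +-146, top 113 mm above the shelf) with five keys in a row and a knob at its right end.
- drawer (a joint): how far the drawer is out, in m: 0 fully shut, 0.155 fully open against its stop. About 1.2 N of friction; it stays where it is left. Shut at the start.
- drawer_in (a point): point on the drawer's inner floor, 15 mm above the shelf, moving with it, axes as drawer_unit; with the drawer fully open, the middle of the 155 x 280 mm opening. The floor spans x -78 to +98 (the rear stays under the carcass), y +-140. Side and back walls are 50 mm high, the front 78 mm; on it a steel keeper loop for the bolt, up to 98 mm, at y -105.
- drawer_pull (a point): grip point of the grey pull in the middle of the drawer front, moving with the drawer, axes as drawer_unit, 72 mm above the shelf: an upright block 22 mm wide (y), 48 to 92 mm above the shelf, standing out 39 mm from the front (the point is 24 mm before the front). Can be pinched from above across y to pull or push the drawer.
- lock_knob (a joint): angle of the lock knob in rad: 0 unlocked at one stop (white pointer towards the robot), growing clockwise seen from above, 1.571 locked at the other stop (pointer to the left); it drives a steel bolt into the keeper loop on the drawer front. Friction about 0.05 N m; it stays where it is left. Locked at the start, 1.42 to 1.57.
- lock_knob_grip (a point): point on the knob's vertical axis at the height to grip, 143 mm above the shelf, turning with the knob: a black bar 42 mm long, 14 mm thick, 119 to 151 mm above the shelf, on a steel disc 44 mm across. The bar lies along x of this frame (at joint 0, x of drawer_unit); pinch it across y. 64 mm from key 5.
- key1 (a joint): travel of key 1 in m: 0 up, 0.006 fully down. It springs back; about 1.4 N starts it and 4.5 N holds it fully down.
- key1_top (a point): centre of the top of key 1, the first from the left seen from the robot: a round white key 26 mm across, its top 12 mm over the console when up (125 mm above the shelf), marked by 1 raised dot on the robot's side of it; neighbouring keys are 38 mm apart. Press straight down.
- key2 (a joint): travel of key 2 in m: 0 up, 0.006 fully down. It springs back; about 1.4 N starts it and 4.5 N holds it fully down.
- key2_top (a point): centre of the top of key 2, the second from the left seen from the robot: a round white key 26 mm across, its top 12 mm over the console when up (125 mm above the shelf), marked by 2 raised dots on the robot's side of it; neighbouring keys are 38 mm apart. Press straight down.
- key3 (a joint): travel of key 3 in m: 0 up, 0.006 fully down. It springs back; about 1.4 N starts it and 4.5 N holds it fully down.
- key3_top (a point): centre of the top of key 3, the middle one seen from the robot: a round white key 26 mm across, its top 12 mm over the console when up (125 mm above the shelf), marked by 3 raised dots on the robot's side of it; neighbouring keys are 38 mm apart. Press straight down.
- key4 (a joint): travel of key 4 in m: 0 up, 0.006 fully down. It springs back; about 1.4 N starts it and 4.5 N holds it fully down.
- key4_top (a point): centre of the top of key 4, the fourth from the left seen from the robot: a round white key 26 mm across, its top 12 mm over the console when up (125 mm above the shelf), marked by 4 raised dots on the robot's side of it; neighbouring keys are 38 mm apart. Press straight down.
- key5 (a joint): travel of key 5 in m: 0 up, 0.006 fully down. It springs back; about 1.4 N starts it and 4.5 N holds it fully down.
- key5_top (a point): centre of the top of key 5, the last, next to the knob seen from the robot: a round white key 26 mm across, its top 12 mm over the console when up (125 mm above the shelf), marked by 5 raised dots on the robot's side of it; neighbouring keys are 38 mm apart. Press straight down.
- car_key: smart car key, a black fob with rounded edges, 80 long x 38 wide x 18 high, 70 g. The body's origin is the centre of its underside, its x axis runs along its length, y across its width, z up out of its top. Starts flat on the shelf; None if absent this time.
- seal_case: dark red case for a name seal, 95 long x 32 wide x 28 high, 80 g, with a brass clasp on its -y side. The body's origin is the centre of its underside, its x axis runs along its length, y across its width, z up out of its top. Starts flat on the shelf; None if absent this time.
- gate_remote: grey remote control for the gate with three round coloured buttons, 110 long x 44 wide x 22 high, 90 g. The body's origin is the centre of its underside, its x axis runs along its length, y across its width, z up out of its top. Starts flat on the shelf; None if absent this time.
- key_tin: green tin of spare keys with a steel lid, 104 long x 50 wide x 28 high (52 wide at the lid), 130 g, closed. The body's origin is the centre of its underside, its x axis runs along its length, y across its width, z up out of its top. Starts flat on the shelf; None if absent this time.
- ribbed_pot: white ribbed ceramic pot with a small plant, 114 across and 112 high; origin at the centre of its foot. Not part of the job: leave it where it is.
- glass_wiper: pink plastic glass-wiper lying flat: handle 165 long along its x, blade 200 wide across y at its +x end, 20 high; origin on its underside 26 mm before the blade's middle. Not part of the job: leave it where it is.
- scraper: steel scraper lying flat, 175 long along x, 50 wide at the blade, 18 high; origin on its underside near the middle. Not part of the job: leave it where it is.
- squat_jar: capped squat jar of frosted polypropylene, 96 across and 74 high; origin at the centre of its foot. Not part of the job: leave it where it is.
Not all that is in view belongs to the job. What is shaped like the car_key but orange or purple is not meant.

How it is judged:
By the outcome, as a careful person would: the job done as asked, in the order asked, and still so for the second after the job is handed in, with the robot touching nothing.
Of car_key, seal_case, gate_remote, key_tin only 2 to 3 are there at a start; the rules pass over those that are not, and their reading is None.
At some moment in a run one of car_key, seal_case, gate_remote, key_tin may be knocked a few centimetres aside while the robot is not near it.
Once in a run the grip may slacken for a moment while it holds something.
It also fails if it takes over 200 s, if anything falls off the work surface, if the arm or the gripper's body presses on something with over 40 N, if the wrist force passes 120 N, or if a joint passes its speed limit or range.

## Working session

There is one attempt and no reset: what is moved stays moved. The work goes in short steps, Python scripts to look and compute and a tool call to move; the robot and the scene stay as the last step left them, time stands still between calls to the robot, and variables do not carry over. Pictures are saved under pics/ and viewed, and the job is handed in when it is done.

Besides the shell and the picture viewer there is one more tool, called after ">>>" by a JSON object that holds its "op" and its "data", one argument or row to a line. jog_arm: Moves the arm, as the interface text tells. Its arguments: {"type":"object","properties":{"targets":{"type":"string"}},"required":["targets"]}

```bash
ls; mkdir -p pics; python3 - <<'E'
from plant import telemetry, snapshot, job, models, ctrl
import cv2
print(telemetry.get_obs(), ctrl.grip_depth)
for n in("side","top"):
    s=snapshot(n); cv2.imwrite(f"pics/{n}0.png",s["img"][:,:,::-1]); print(n,s["intrinsics"],s["k1"],s["R"],s["t"],s["shot"])
E
```

```text
pics
{'clock': 0.0, 'joint_pos': array([-5.11018830e+01,  2.05909488e+01,  6.35476185e-01, -2.25457572e-02,
       -7.01343709e+01, -1.65070189e+01]), 'qvel': array([ 0.01817663,  0.05663002,  0.02315714,  0.1007231 ,  0.00471681,
       -0.00972751]), 'tau': array([-3.52452393e-03, -5.82719135e+01,  2.93039149e+01,  6.99730396e+00,
        6.58247009e-03, -1.91410527e-04]), 'tool_pos': array([ 0.25694078, -0.62367321,  0.22563347]), 'orientation': array([ 1.79907837e+02, -5.20924028e-03, -1.57616576e+02]), 'force': array([ 0.17359223, -0.0800774 ,  0.65262687]), 'moment': array([-0.00940246, -0.06075109,  0.01324723]), 'opening': 0.08727861598272121} -0.0188
side [[460.04293831   0.         319.39573666]
 [  0.         460.04293831 244.23225732]
 [  0.           0.           1.        ]] -0.07227657967726198 [[-0.99609534 -0.08759782 -0.01098618]
 [-0.04617818  0.62303179 -0.78083222]
 [ 0.07524394 -0.77727602 -0.62464417]] [0.46103976 0.12553192 1.20719533] 1
top [[561.87218493   0.         317.33062857]
 [  0.         561.87218493 235.72313997]
 [  0.           0.           1.        ]] -0.05673345480860353 [[-0.01288766 -0.99989288 -0.00693798]
 [-0.98197791  0.01396456 -0.18847913]
 [ 0.18855582  0.00438388 -0.98205269]] [-0.00605399  0.49580544  1.92325794] 2
```

View pics/top0.png

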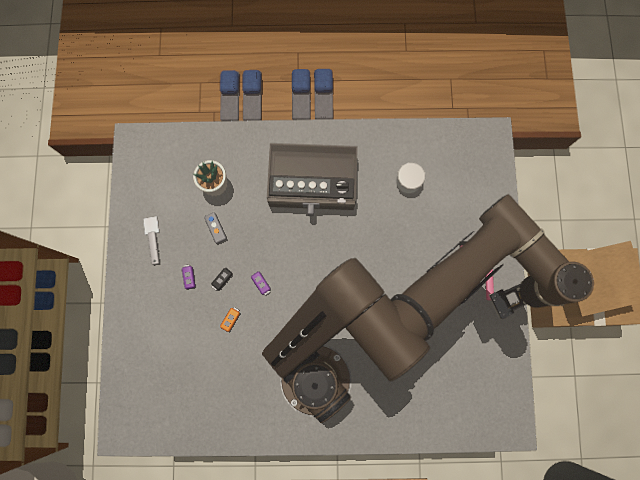

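View pics/side0.png

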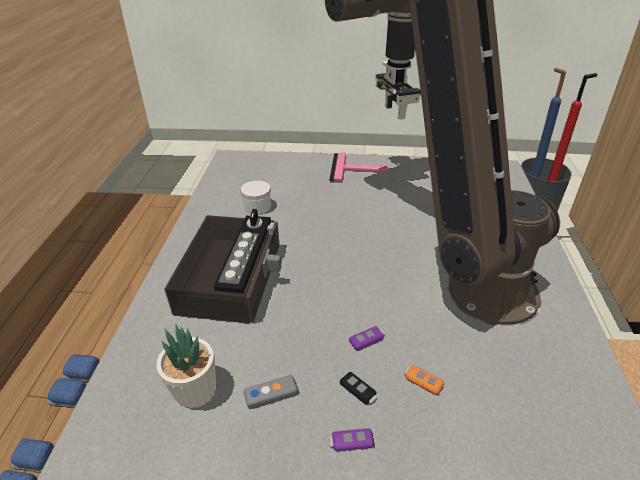

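The top picture shows the unit at about (313,180), with keys at (279–321,184) and the knob at (342,186). The grey remote is at (215,228) and the black fob at (222,279). Its look-alikes are purple at (188,277) and (261,283) and orange at (230,320). The wiper is near (490,285). I see no red case or green tin, but the arm hides part of the shelf.

```bash
cat > h.py <<'E'
from plant import telemetry, snapshot, job, models, ctrl
import cv2, numpy as np
from scipy.spatial.transform import Rotation as Ro
from scipy.optimize import least_squares
np.set_printoptions(precision=4,suppress=True)
def dist(s): return np.array([s["k1"],0,0,0,0.])
def ray(s,uv):
    xy=cv2.undistortPoints(np.array([[uv]],float),s["intrinsics"],dist(s))[0,0]
    return np.array([xy[0],xy[1],1.])
def onz(s,uv,z):
    R,t=s["R"],s["t"]; c=-R.T@t; d=R.T@ray(s,uv); return c+d*(z-c[2])/d[2]
def pts(s,mask):
    v,u=np.nonzero(mask&(s["range_z"]>0)); 
    xy=cv2.undistortPoints(np.stack([u,v],1)[:,None].astype(float),s["intrinsics"],dist(s))[:,0]
    P=np.c_[xy,np.ones(len(xy))]*s["range_z"][v,u][:,None]
    return (P-s["t"])@s["R"]
def proj(s,X):
    X=np.atleast_2d(X).astype(float)
    return cv2.projectPoints(X[:,None],cv2.Rodrigues(s["R"])[0],s["t"],s["intrinsics"],dist(s))[0][:,0]
def save(s,name,crop=None,k=1):
    im=s["img"][:,:,::-1]
    if crop: u0,v0,u1,v1=crop; im=im[v0:v1,u0:u1]
    cv2.imwrite(f"pics/{name}.png",cv2.resize(im,None,fx=k,fy=k,interpolation=cv2.INTER_CUBIC))
def rel(target, yaw, tilt=None):
    "shift (tool axes) and rotvec deg from the current pose to TCP target, pointing down with yaw"
    o=telemetry.get_obs(); R0=Ro.from_euler('xyz',o["orientation"],degrees=True)
    R1=Ro.from_euler('xyz',[180,0,yaw],degrees=True)
    d=R0.inv().apply(np.array(target)-o["tool_pos"])
    return d,(R0.inv()*R1).as_rotvec(degrees=True)
E
python3 - <<'E'
from h import *
for n in("side","top"):
    s=snapshot(n)
    for k in ["key1_top","key2_top","key3_top","key4_top","key5_top","lock_knob_grip","drawer_pull","drawer_unit"]:
        z={"key":.125,"loc":.143,"drawer_pull":.072}.get(k if k=="drawer_pull" else k[:3],0)
        for d in models.spot_point(k,s)[:2]: print(n,k,np.array(d["uv"]),round(d["conf"],2),onz(s,d["uv"],z))
    for k in ["car_key","gate_remote","seal_case","key_tin","ribbed_pot","squat_jar","scraper","glass_wiper"]:
        for d in models.cut_out(k,s)[:5]:
            P=pts(s,d["region"]); print(n,k,np.array(d["uv"]),round(d["conf"],2),d["region"].sum(),np.median(P,0) if len(P) else 0)
save(s,"crop1",(130,200,290,340),5)
save(s,"crop2",(260,135,370,225),7)
E
```

```text
side key1_top [245.8 235. ] 0.72 [ 0.6586 -0.0349  0.125 ]
side key1_top [343.9 169.2] 0.72 [ 0.4178 -0.3999  0.125 ]
side key2_top [234.1 263.2] 0.64 [0.6632 0.0785 0.125 ]
side key2_top [258.4 206.8] 0.62 [ 0.6507 -0.1678  0.125 ]
side key3_top [241.8 253.7] 0.51 [0.6523 0.0415 0.125 ]
side key3_top [229.2 281.6] 0.5 [0.6596 0.1436 0.125 ]
side key4_top [242.9 241.7] 0.48 [ 0.66   -0.0064  0.125 ]
side key5_top [246.2 232.2] 0.4 [ 0.6601 -0.047   0.125 ]
side lock_knob_grip [251.9 217.5] 0.66 [ 0.6516 -0.0895  0.143 ]
side drawer_pull [274.6 258.4] 0.72 [ 0.5814 -0.0082  0.072 ]
side drawer_pull [227.  271.2] 0.19 [0.6952 0.0512 0.072 ]
side drawer_unit [228.3 280.8] 0.78 [0.7115 0.0115 0.    ]
side drawer_unit [358.7 387.6] 0.21 [0.3496 0.3206 0.    ]
side car_key [424.9 377.3] 0.87 624 [0.2114 0.3004 0.0175]
side car_key [359.1 387.5] 0.79 609 [0.3499 0.3328 0.0174]
side car_key [364.8 338.2] 0.69 509 [0.3381 0.1947 0.0183]
side car_key [351.9 437.9] 0.64 874 [0.3616 0.4504 0.0175]
side gate_remote [269.9 391. ] 0.79 1056 [0.5353 0.3583 0.0217]
side gate_remote [263.4 268.7] 0.54
[... 1184 characters left out ...]
82.6] 0.66 258 [0.3352 0.1873 0.0168]
top car_key [222.3 276.7] 0.5 264 [0.3509 0.3277 0.0178]
top car_key [231.1 319.7] 0.5 256 [0.2113 0.2955 0.0169]
top gate_remote [216.8 227.5] 0.66 392 [0.5375 0.3534 0.0224]
top gate_remote [310.2 203.9] 0.41 930 [0.6072 0.0078 0.0853]
top ribbed_pot [211.4 175.6] 0.66 964 [0.6922 0.354  0.1096]
top squat_jar [408.6 179.8] 0.8 720 [ 0.6965 -0.3445  0.0724]
top squat_jar [213.1 227.3] 0.45 429 [0.5366 0.3536 0.0214]
top scraper [152.5 228.1] 0.6 423 [0.5197 0.5777 0.0141]
top scraper [222.9 276.9] 0.46 285 [0.3514 0.3283 0.0174]
top glass_wiper [488.4 288.5] 0.48 142 [ 0.3101 -0.6112  0.0178]
top glass_wiper [209.2 176.7] 0.34 954 [0.6924 0.3536 0.11  ]
```

View pics/crop1.png

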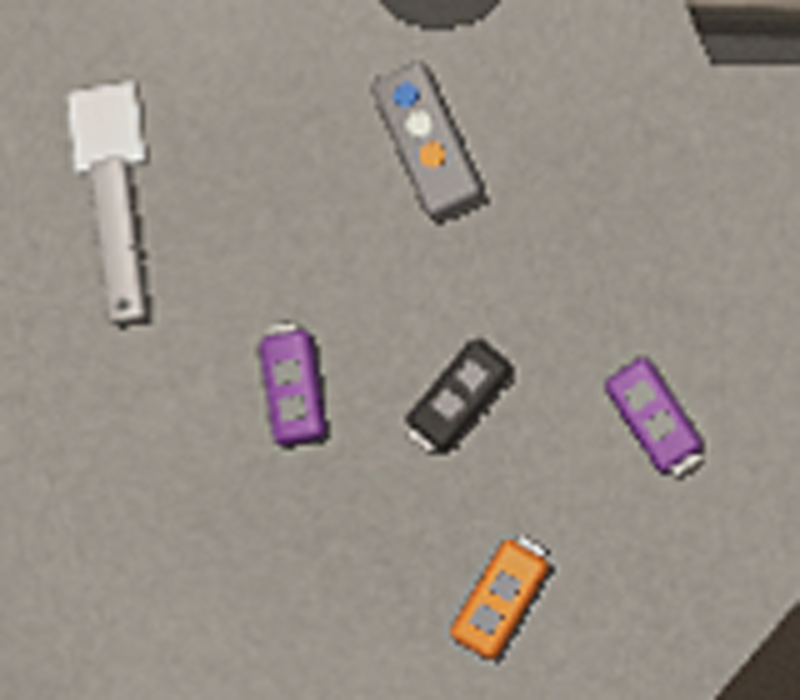

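View pics/crop2.png

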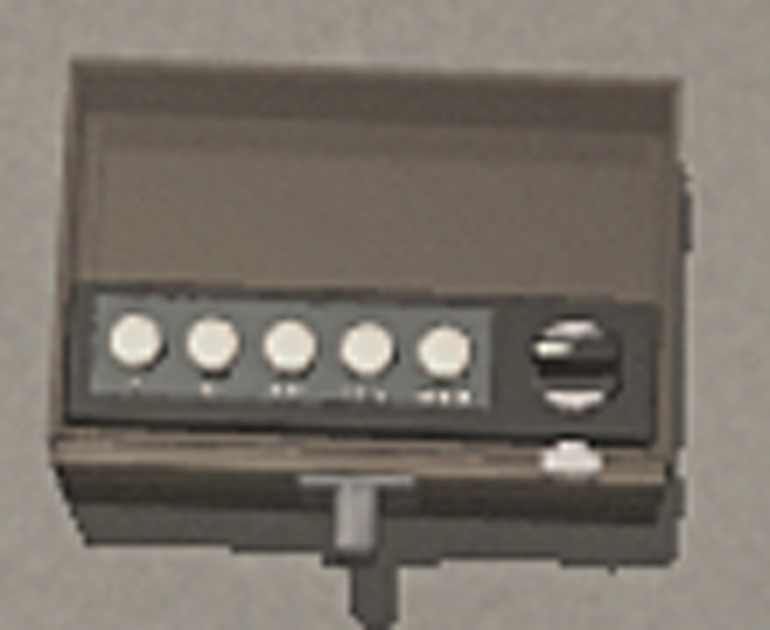

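The unit lies nearly square to the robot. The keys are white blobs in a row with 1 to 5 dots, the knob pointer points left, and the black fob is the only black one. The networks are loose on the keys, so I'll measure the white blobs directly in both cameras.

```bash
python3 - <<'E'
from h import *
for n,box in(("top",(265,170,350,200)),("side",(215,205,275,290))):
    s=snapshot(n); u0,v0,u1,v1=box
    im=s["img"].astype(int)
    m=np.zeros((480,640),np.uint8); m[v0:v1,u0:u1]=(im.min(2)>165)[v0:v1,u0:u1]
    c,lab,st,cen=cv2.connectedComponentsWithStats(m,connectivity=4)
    for i in range(1,c):
        if st[i,4]>8:
            # intensity-weighted centroid
            P=pts(s,lab==i)
            print(n,cen[i],st[i,4],onz(s,cen[i],.125),np.median(P,0))
    if n=="side": save(s,"side_crop",(150,190,300,330),5)
    # unit depth pts for yaw: console top
    allP=pts(s,np.ones((480,640),bool))
    sel=allP[(abs(allP[:,2]-.113)<.004)&(allP[:,0]>.55)&(allP[:,0]<.85)&(abs(allP[:,1])<.25)]
    if len(sel)>20:
        print("console",len(sel),sel.mean(0),cv2.minAreaRect(sel[:,:2].astype(np.float32)))
E
```

```text
top [278.8056 183.1667] 36 [0.6662 0.1167 0.125 ] [0.6656 0.1162 0.1247]
top [289.7714 183.4286] 35 [0.6647 0.0791 0.125 ] [0.6652 0.0789 0.1245]
top [301.     183.8286] 35 [0.6627 0.0405 0.125 ] [0.6628 0.0407 0.1252]
top [311.9167 184.2222] 36 [0.6607 0.0031 0.125 ] [0.66   0.0029 0.1256]
top [323.0857 184.6857] 35 [ 0.6585 -0.0351  0.125 ] [ 0.6589 -0.0348  0.1258]
top [341.5    191.3333] 12 [ 0.634  -0.0977  0.125 ] [ 0.6357 -0.0978  0.1209]
top [340.6667 198.6667] 9 [ 0.6082 -0.0943  0.125 ] [ 0.611  -0.0958  0.1103]
console 836 [0.6557 0.0074 0.1131] ((0.7104361057281494, 0.0010111182928085327), (0.2948688864707947, 0.19776973128318787), 83.82230377197266)
side [260.     221.5455] 11 [ 0.6326 -0.0972  0.125 ] [ 0.6334 -0.1004  0.1221]
side [248.3077 222.3077] 13 [ 0.6638 -0.0914  0.125 ] [ 0.6651 -0.0958  0.1223]
side [270.5882 225.2941] 17 [ 0.6007 -0.0822  0.125 ] [ 0.6039 -0.0965  0.1138]
side [246.6667 234.9231] 39 [ 0.6563 -0.0354  0.125 ] [ 0.6563 -0.0352  0.1251]
side [242.6667 243.5833] 48 [0.6589 0.0013 0.125 ] [0.6582 0.0016 0.1254]
side [238.449  253.1837] 49 [0.6611 0.0401 0.125 ] [0.661  0.0406 0.1256]
side [234.1887 262.9811] 53 [0.6632 0.0777 0.125 ] [0.6634 0.0782 0.1251]
side [229.5614 273.5789] 57 [0.6653 0.1163 0.125 ] [0.6648 0.1161 0.1254]
console 1559 [0.6526 0.0294 0.1136] ((0.648932933807373, 0.005866542458534241), (0.2965756952762604, 0.0893319845199585), 86.16932678222656)
```

```bash
python3 - <<'E'
from h import *
S={n:snapshot(n) for n in("top","side")}
for n,s in S.items():
  for k in["gate_remote","car_key"]:
    for d in models.cut_out(k,s)[:5]:
        P=pts(s,d["region"]); md=np.median(P,0)
        col=s["img"][d["region"]].mean(0)
        top=P[P[:,2]>md[2]-.005]
        print(n,k,round(d["conf"],2),col.round(),md,cv2.minAreaRect(top[:,:2].astype(np.float32)))
E
```

```text
top gate_remote 0.72 [146. 139. 134.] [0.5365 0.3522 0.0216] ((0.5374736785888672, 0.354338675737381), (0.11155591160058975, 0.04366854205727577), 23.625240325927734)
top car_key 0.83 [88. 84. 80.] [0.3512 0.3282 0.0172] ((0.3511982262134552, 0.32842347025871277), (0.03754821792244911, 0.083696149289608), 46.41336441040039)
top car_key 0.77 [135.  99. 137.] [0.3625 0.4461 0.0168] ((0.36225080490112305, 0.4476723372936249), (0.08454293757677078, 0.040413036942481995), 12.128824234008789)
top car_key 0.68 [145. 107. 148.] [0.3365 0.1881 0.0166] ((0.33539173007011414, 0.18873447179794312), (0.08304966986179352, 0.03696198761463165), 30.875024795532227)
top car_key 0.67 [193. 136.  83.] [0.2108 0.2958 0.0168] ((0.2111690193414688, 0.29541969299316406), (0.03518391400575638, 0.08184526115655899), 59.30331039428711)
side gate_remote 0.66 [130. 126. 125.] [0.5365 0.3586 0.0217] ((0.5355409979820251, 0.35360318422317505), (0.10824742913246155, 0.04524239897727966), 23.772539138793945)
side car_key 0.71 [124.  84. 136.] [0.3362 0.1933 0.0181] ((0.33362290263175964, 0.18915268778800964), (0.08434212952852249, 0.0376170389354229), 33.02044677734375)
side car_key 0.7 [65. 64. 63.] [0.3514 0.3316 0.0174] ((0.35102948546409607, 0.3296750485897064), (0.03854943439364433, 0.08180096745491028), 49.92451477050781)
side car_key 0.67 [129.  87. 141.] [0.3616 0.4508 0.0175] ((0.3618561029434204, 0.4470157027244568), (0.08362898230552673, 0.03898986428976059), 9.66926097869873)
side car_key 0.55 [195. 130.  82.] [0.2103 0.3006 0.0175] ((0.21174973249435425, 0.29563596844673157), (0.03827333822846413, 0.08310811221599579), 59.542152404785156)
side car_key 0.23 [168. 165. 157.] [ 0.6937 -0.3195  0.0673] ((0.7006599307060242, -0.34143757820129395), (0.09264303743839264, 0.09621699154376984), 37.10293197631836)
```

View pics/side_crop.png

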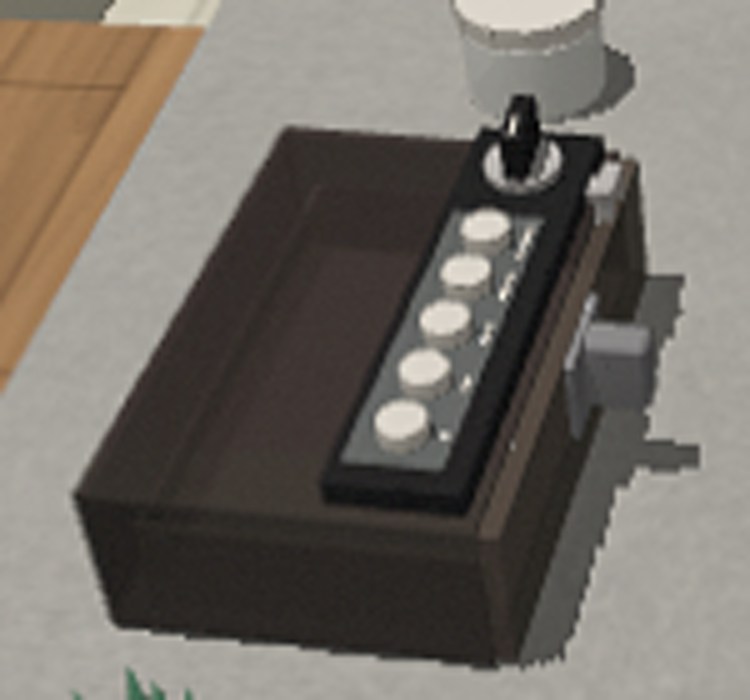

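```bash
python3 - <<'E'
from h import *
print(rel([.66,.002,.165],-93.1))
# pull: depth points
for n in("top","side"):
    s=snapshot(n); P=pts(s,np.ones((480,640),bool))
    sel=P[(P[:,2]>.055)&(P[:,2]<.1)&(P[:,0]>.55)&(P[:,0]<.598)&(abs(P[:,1])<.06)]
    print(n,len(sel),sel.mean(0),sel.min(0),sel.max(0))
    sel=P[(P[:,2]>.087)&(P[:,2]<.1)&(P[:,0]>.55)&(P[:,0]<.83)&(abs(P[:,1])<.25)]
    print(len(sel),cv2.minAreaRect(sel[:,:2].astype(np.float32)))
E
```

```text
(array([-0.611 ,  0.4254,  0.0616]), array([ -0.0009,   0.0003, -64.5102]))
top 68 [0.5799 0.0083 0.0863] [ 0.5638 -0.02    0.0565] [0.5973 0.0189 0.0997]
2662 ((0.6927928924560547, 0.004351690411567688), (0.3112580180168152, 0.25482526421546936), 86.7839126586914)
side 225 [0.5806 0.0151 0.0796] [ 0.5635 -0.0211  0.0551] [0.598  0.029  0.0957]
4308 ((0.6899961829185486, 0.0030264854431152344), (0.3150956332683563, 0.25294074416160583), 86.75621795654297)
```

>>> {"op": "jog_arm", "data": {
  "targets": "-0.05 0.035 0 0 0 -6 -1; -0.1 0.07 0 0 0 -14 -1; -0.15 0.105 0 0 0 -22 -1; -0.2 0.14 0 0 0 -30 -1; -0.25 0.175 0 0 0 -38 -1; -0.3 0.21 0 0 0 -46 -1; -0.35 0.244 0 0 0 -54 -1; -0.4 0.28 0 0 0 -64.5 -1"
}}

```text
clock: 3.3
tool_pos: [0.5212, -0.2111, 0.227]
orientation: [-180.0, -0.0, -92.8]
force: [0.5, -0.6, -0.3]
opening: 0.0129
```

```bash
python3 - <<'E'
from h import *
print(rel([.66,.002,.16],-93.1)); print(telemetry.get_obs()["joint_pos"])
E
```

```text
(array([-0.2196, -0.1282,  0.067 ]), array([-0.0475, -0.0087,  0.3072]))
[ -2.0966   9.9338 -13.7745   0.0103 -66.2442  -0.7003]
```

>>> {"op": "jog_arm", "data": {
  "targets": "-0.045 -0.026 0 0 0 0 -1; -0.09 -0.052 0 0 0 0 -1; -0.14 -0.08 0 0 0 0 -1; -0.19 -0.11 0.02 0 0 0 -1; -0.2196 -0.1282 0.035 0 0 0.3 -1; -0.2196 -0.1282 0.055 0 0 0.3 -1; -0.2196 -0.1282 0.067 0 0 0.3 -1; -0.2196 -0.1282 0.067 0 0 0.3 -1"
}}

```text
clock: 4.3
tool_pos: [0.6594, 0.0015, 0.1593]
orientation: [180.0, -0.0, -93.1]
force: [0.0, 0.3, 0.7]
opening: 0.0005
```

```bash
python3 - <<'E'
from h import *
print(rel([.66,.002,.135],-93.1)); print(telemetry.get_obs()["joint_pos"])
s=snapshot("side"); save(s,"s1",(150,90,400,330),3)
s=snapshot("top"); save(s,"t1")
E
```

```text
(array([-0.0005, -0.0006,  0.0243]), array([ 0.0475, -0.0419, -0.0152]))
[ 17.0588  21.7791  -6.5816   0.0261 -61.6984 -20.1863]
```

View pics/s1.png

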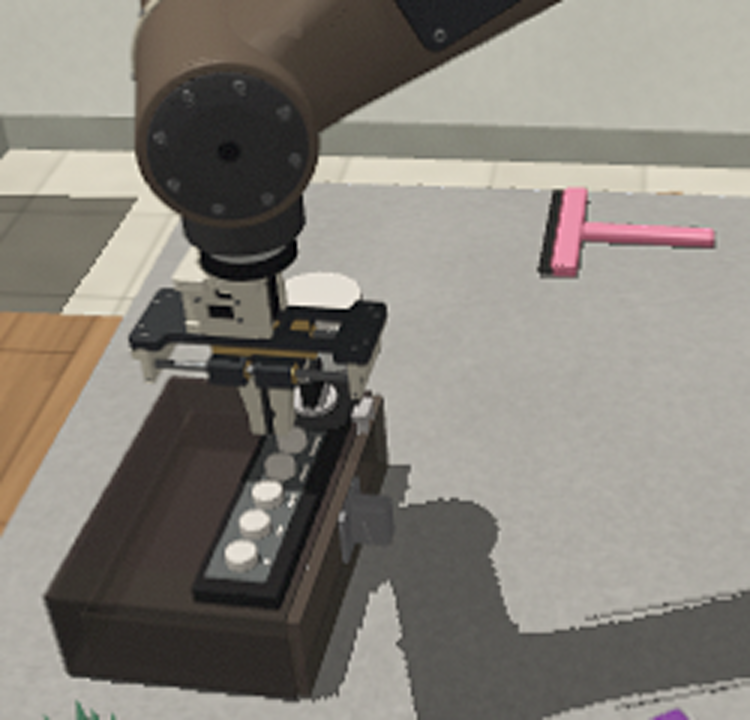

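View pics/t1.png

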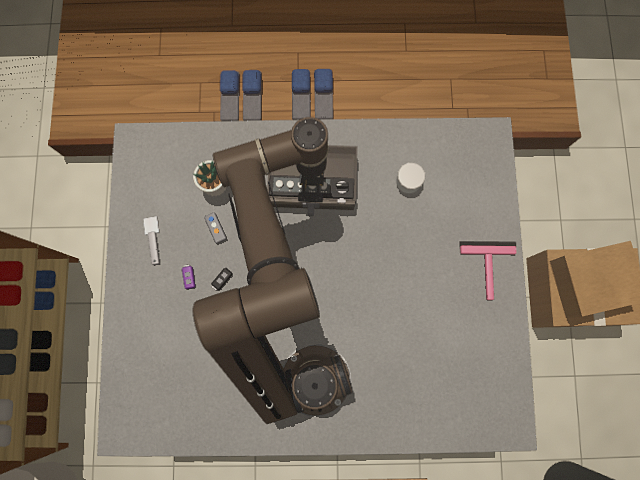

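Only the wiper lay under the arm, so the two things to store are the fob and the remote. The fingertips hang over key 4, and I'm pressing it now.

>>> {"op": "jog_arm", "data": {
  "targets": "0 0 0.015 0 0 0 -1; 0 0 0.027 0 0 0 -1; 0 0 0.033 0 0 0 -1; 0 0 0.036 0 0 0 -1; 0 0 0.039 0 0 0 -1; 0 0 0.041 0 0 0 -1; 0 0 0.042 0 0 0 -1; 0 0 0.042 0 0 0 -1"
}}

```text
clock: 5.4
tool_pos: [0.6603, 0.0014, 0.1194]
orientation: [-179.9, -0.0, -93.1]
force: [-3.2, -0.4, 5.2]
opening: 0.0006
```

>>> {"op": "jog_arm", "data": {
  "targets": "0 0 0.002 0 0 0 -1; 0 0 0.003 0 0 0 -1; 0 0 0.003 0 0 0 -1; 0 0 0.003 0 0 0 -1; 0 0 -0.01 0 0 0 -1; 0 0 -0.02 0 0 0 -1; 0 0 -0.03 0 0 0 -1; 0 0 -0.03 0 0 0 -1"
}}

```text
clock: 6.4
tool_pos: [0.6609, 0.0016, 0.1502]
orientation: [-179.8, 0.0, -93.1]
force: [-0.6, 0.0, -0.3]
opening: 0.0002
```

```bash
python3 - <<'E'
from h import *
print(rel([.664,.0785,.135],-93.1),telemetry.get_obs()["force"])
E
```

```text
(array([-0.077 ,  0.0011,  0.0153]), array([-0.2059,  0.013 , -0.0119])) [-0.6192  0.0066 -0.3432]
```

>>> {"op": "jog_arm", "data": {
  "targets": "-0.03 0 0 0 0 0 -1; -0.06 0.001 0 0 0 0 -1; -0.077 0.001 0 0 0 0 -1; -0.077 0.001 0.005 0 0 0 -1; -0.077 0.001 0.015 0 0 0 -1; -0.077 0.001 0.018 0 0 0 -1; -0.077 0.001 0.018 0 0 0 -1; -0.077 0.001 0.018 0 0 0 -1"
}}

```text
clock: 7.4
tool_pos: [0.6643, 0.0782, 0.1324]
orientation: [-179.8, 0.0, -93.1]
force: [-0.1, 0.3, 0.1]
opening: 0.0004
```

>>> {"op": "jog_arm", "data": {
  "targets": "0 0 0.005 0 0 0 -1; 0 0 0.009 0 0 0 -1; 0 0 0.012 0 0 0 -1; 0 0 0.015 0 0 0 -1; 0 0 0.017 0 0 0 -1; 0 0 0.018 0 0 0 -1; 0 0 0.018 0 0 0 -1; 0 0 0.018 0 0 0 -1"
}}

```text
clock: 8.4
tool_pos: [0.6646, 0.0781, 0.1188]
orientation: [-179.6, 0.0, -93.1]
force: [-11.7, 0.7, 28.8]
opening: 0.0004
```

>>> {"op": "jog_arm", "data": {
  "targets": "0 0 -0.01 0 0 0 -1; 0 0 -0.02 0 0 0 -1; 0 0 -0.031 0 0 0 -1; 0.02 0 -0.031 0 0 0 -1; 0.06 0 -0.031 0 0 0 -1; 0.1 0 -0.031 0 0 0 -1; 0.113 -0.001 -0.031 0 0 0 -1; 0.113 -0.001 -0.031 0 0 0 -1"
}}

```text
clock: 9.4
tool_pos: [0.6591, -0.0361, 0.1494]
orientation: [-179.7, 0.0, -93.2]
force: [0.8, -0.8, -0.6]
opening: 0.0003
```

```bash
python3 - <<'E'
from h import *
print(rel([.6574,-.0355,.135],-93.1),telemetry.get_obs()["force"])
E
```

```text
(array([-0.0005,  0.0018,  0.0143]), array([-0.3343,  0.004 , -0.0778])) [ 0.7581 -0.7685 -0.6159]
```

>>> {"op": "jog_arm", "data": {
  "targets": "0 0.002 0.005 0 0 0 -1; 0 0.002 0.015 0 0 0 -1; 0 0.002 0.02 0 0 0 -1; 0 0.002 0.025 0 0 0 -1; 0 0.002 0.03 0 0 0 -1; 0 0.002 0.034 0 0 0 -1; 0 0.002 0.034 0 0 0 -1; 0 0.002 0.034 0 0 0 -1"
}}

```text
clock: 10.4
tool_pos: [0.6573, -0.0356, 0.119]
orientation: [-179.6, 0.0, -93.1]
force: [-11.9, 5.3, 24.2]
opening: 0.0003
```

>>> {"op": "jog_arm", "data": {
  "targets": "0 0 -0.01 0 0 0 -1; 0 0 -0.02 0 0 0 -1; 0 0 -0.04 0 0 0 -1; 0 0 -0.07 0 0 0 -1; 0 0 -0.07 0 0 0 0.2; 0.03 0 -0.07 0 0 0 0.2; 0.064 0 -0.07 0 0 0 0.2; 0.064 0 -0.07 0 0 0 0.2"
}}

```text
clock: 11.4
tool_pos: [0.6526, -0.1014, 0.1879]
orientation: [-179.6, -0.0, -93.3]
force: [-0.0, 0.9, 0.1]
opening: 0.0346
```

```bash
python3 - <<'E'
from h import *
print(rel([.6540,-.0992,.130],-93.1),telemetry.get_obs()["force"])
s=snapshot("side"); save(s,"s2",(150,90,400,330),3)
E
```

```text
(array([-0.0023, -0.0009,  0.0579]), array([-0.3543, -0.0011, -0.1617])) [-0.0284  0.9377  0.0757]
```

View pics/s2.png

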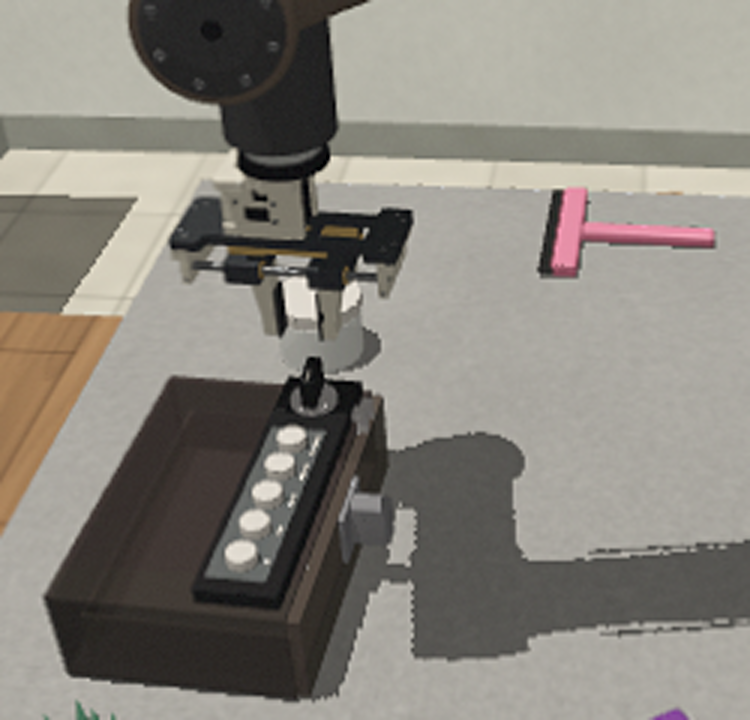

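>>> {"op": "jog_arm", "data": {
  "targets": "-0.002 -0.001 0.02 -0.3 0 0 0.2; -0.002 -0.001 0.04 -0.3 0 0 0.2; -0.002 -0.001 0.055 -0.3 0 0 0.2; -0.002 -0.001 0.062 -0.3 0 0 0.2; -0.002 -0.001 0.062 -0.3 0 0 0.2; -0.002 -0.001 0.062 -0.3 0 0 -1; -0.002 -0.001 0.062 -0.3 0 0 -1; -0.002 -0.001 0.062 -0.3 0 0 -1"
}}

```text
clock: 12.45
tool_pos: [0.6546, -0.0985, 0.1265]
orientation: [-179.9, 0.0, -93.2]
force: [-0.5, 0.8, 0.1]
opening: 0.0283
```

```bash
python3 - <<'E'
from h import *
o=telemetry.get_obs();print(o)
s=snapshot("side"); save(s,"s3",(150,90,400,330),3)
E
```

```text
{'clock': 12.45, 'joint_pos': array([  8.2876,  23.4873,  -8.563 ,   0.004 , -57.8275, -11.5157]), 'qvel': array([ 0.0099,  0.1044, -0.0338,  0.0122, -0.0563, -0.0672]), 'tau': array([  0.0225, -59.2519,  26.4736,   6.3149,   0.0269,  -0.0002]), 'tool_pos': array([ 0.6546, -0.0985,  0.1265]), 'orientation': array([-179.8796,    0.0211,  -93.226 ]), 'force': array([-0.4846,  0.7912,  0.0646]), 'moment': array([-0.036 ,  0.1176,  0.0275]), 'opening': 0.028278273033515603}
```

View pics/s3.png

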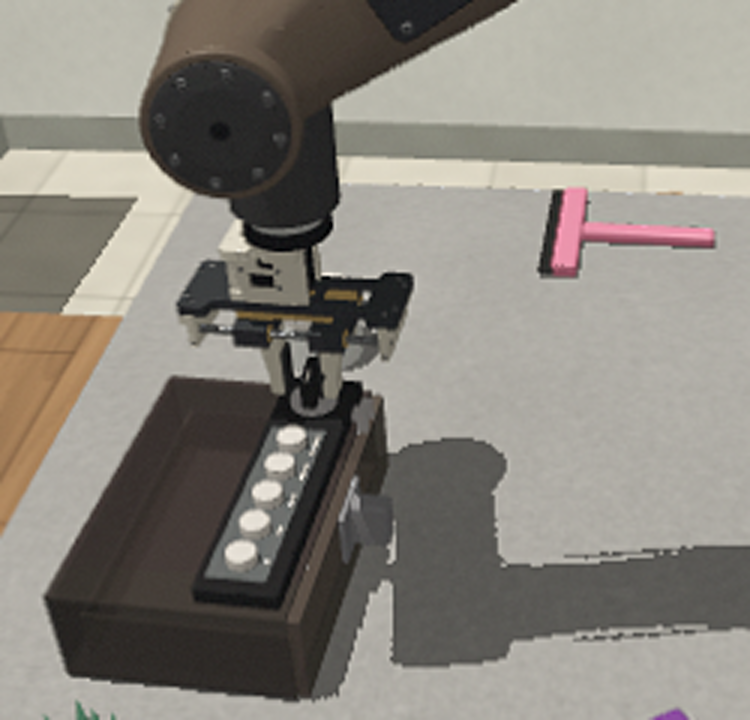

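>>> {"op": "jog_arm", "data": {
  "targets": "0 0 0 0 0 0 -1; 0 0 0 0 0 0 -1; 0 0 0 0 0 0 -1; 0 0 0 0 0 0 -1; 0 0 0 0 0 0 -1; 0 0 0 0 0 0 -1; 0 0 0 0 0 0 -1; 0 0 0 0 0 0 -1"
}}

```text
clock: 13.5
tool_pos: [0.6506, -0.0982, 0.1261]
orientation: [179.7, 0.0, -93.3]
force: [-13.2, 4.9, 9.0]
opening: 0.0138
```

>>> {"op": "jog_arm", "data": {
  "targets": "0 0 0 0 0 -6 -1; 0 0 0 0 0 -12 -1; 0 0 0 0 0 -18 -1; 0 0 0 0 0 -24 -1; 0 0 0 0 0 -30 -1; 0 0 0 0 0 -36 -1; 0 0 0 0 0 -42 -1; 0 0 0 0 0 -48 -1"
}}

```text
clock: 14.5
tool_pos: [0.649, -0.0986, 0.1261]
orientation: [179.7, 0.3, -45.1]
force: [-5.0, -0.5, 3.8]
opening: 0.0134
```

>>> {"op": "jog_arm", "data": {
  "targets": "0 0 0 0 0 -6 -1; 0 0 0 0 0 -12 -1; 0 0 0 0 0 -18 -1; 0 0 0 0 0 -24 -1; 0 0 0 0 0 -30 -1; 0 0 0 0 0 -36 -1; 0 0 0 0 0 -41 -1; 0 0 0 0 0 -43 -1"
}}

```text
clock: 15.5
tool_pos: [0.6484, -0.0998, 0.1261]
orientation: [179.9, 0.5, -2.0]
force: [-1.7, -4.5, 0.4]
opening: 0.0139
```

```bash
python3 - <<'E'
from h import *
o=telemetry.get_obs();print(o["moment"],o["joint_pos"],o["orientation"])
E
```

```text
[-2.0462  0.4768 -0.5425] [  8.2305  23.3524  -8.8187  -0.0359 -58.3358  79.7476] [179.9396   0.5043  -2.041 ]
```

>>> {"op": "jog_arm", "data": {
  "targets": "0 0 0 0 0 -2 -1; 0 0 0 0 0 -3 -1; 0 0 0 0 0 -3 -1; 0 0 0 0 0 -3 -1; 0 0 0 0 0 0 -1; 0 0 0 0 0 0 0.2; 0 0 0 0 0 0 0.2; 0 0 0 0 0 0 0.2"
}}

```text
clock: 16.5
tool_pos: [0.6485, -0.0996, 0.1262]
orientation: [179.9, 0.5, -2.0]
force: [0.8, -0.2, -0.6]
opening: 0.0385
```

>>> {"op": "jog_arm", "data": {
  "targets": "0 0 0 0 0 0 0.2; 0 0 0 0 0 0 0.2; 0 0 -0.02 0 0 0 0.2; 0 0 -0.04 0 0 0 0.2; 0 0 -0.07 0 0 0 0.2; -0.05 0 -0.09 0 0 0 0.2; -0.1 0 -0.09 0 0 0 0.2; -0.1 0 -0.09 0 0 0 0.2"
}}

```text
clock: 17.5
tool_pos: [0.5466, -0.0961, 0.2182]
orientation: [180.0, 0.4, -2.0]
force: [0.3, -0.6, 0.6]
opening: 0.0525
```

```bash
python3 - <<'E'
from h import *
s=snapshot("side"); save(s,"s4",(150,190,300,330),5)
P=pts(s,np.ones((480,640),bool))
sel=P[(P[:,2]>.08)&(P[:,2]<.096)&(P[:,0]>.55)&(P[:,0]<.592)&(P[:,1]>-.05)&(P[:,1]<.07)]
print(len(sel),np.median(sel,0),sel.min(0),sel.max(0))
print(rel([.5785,.0095,.150],-3.1),telemetry.get_obs()["joint_pos"])
E
```

```text
95 [0.5774 0.015  0.0906] [0.5632 0.0004 0.0804] [0.5918 0.0235 0.096 ]
(array([ 0.0269, -0.1065,  0.068 ]), array([0.0357, 0.3866, 1.1502])) [ 10.1814  10.025  -14.8195  -0.0552 -65.5405  77.8918]
```

View pics/s4.png

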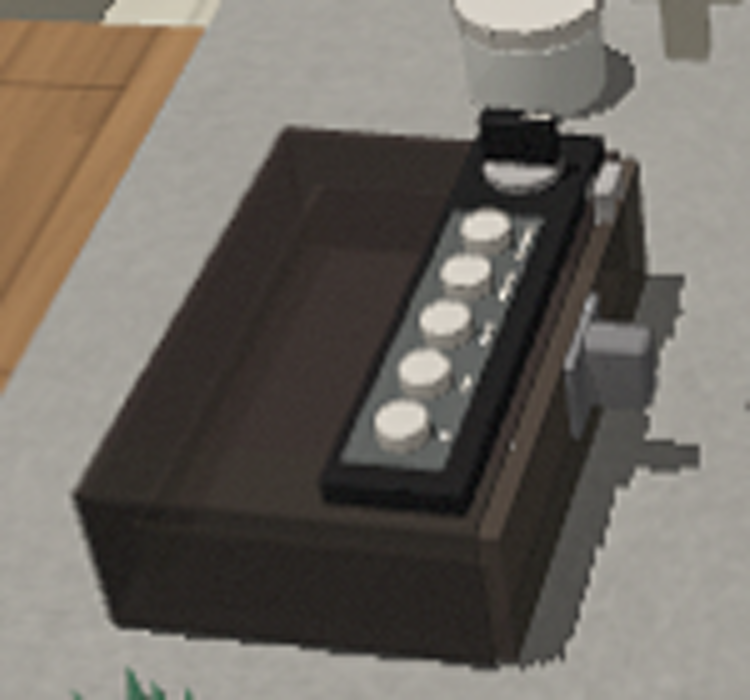

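>>> {"op": "jog_arm", "data": {
  "targets": "0.01 -0.05 0 0 0.4 1 0.2; 0.02 -0.09 0.01 0 0.4 1 0.2; 0.027 -0.106 0.04 0 0.4 1 0.2; 0.027 -0.106 0.07 0 0.4 1 0.2; 0.027 -0.106 0.1 0 0.4 1 0.2; 0.027 -0.106 0.13 0 0.4 1 0.2; 0.027 -0.106 0.155 0 0.4 1 0.2; 0.027 -0.106 0.155 0 0.4 1 0.2"
}}

```text
clock: 18.55
tool_pos: [0.5771, 0.0086, 0.0608]
orientation: [179.9, 0.2, -3.0]
force: [-0.6, -0.1, 0.1]
opening: 0.0527
```

>>> {"op": "jog_arm", "data": {
  "targets": "0 0 0 0 0 0 -1; 0 0 0 0 0 0 -1; 0 0 0 0 0 0 -1; 0 0 0 0 0 0 -1; 0 0 0 0 0 0 -1; 0 0 0 0 0 0 -1; 0 0 0 0 0 0 -1; 0 0 0 0 0 0 -1"
}}

```text
clock: 19.55
tool_pos: [0.5776, 0.0091, 0.0615]
orientation: [179.9, 0.2, -2.9]
force: [-1.2, 4.3, 6.3]
opening: 0.0217
```

```bash
python3 - <<'E'
from h import *
s=snapshot("side"); save(s,"s5",(150,90,400,330),3)
print(telemetry.get_obs())
E
```

```text
{'clock': 19.6, 'joint_pos': array([ 20.3092,  20.6908, -23.3244,   0.024 , -46.1579,  66.7268]), 'qvel': array([-0.1009,  0.0721, -0.0481, -0.0386, -0.0709, -0.0359]), 'tau': array([ -2.3734, -48.2856,  20.8057,   5.9775,   0.1984,   0.0876]), 'tool_pos': array([0.5776, 0.0091, 0.0615]), 'orientation': array([179.9157,   0.1522,  -2.9474]), 'force': array([-2.1385,  3.887 ,  6.7315]), 'moment': array([ 1.6599,  0.9115, -0.0714]), 'opening': 0.0217436260220843}
```

View pics/s5.png

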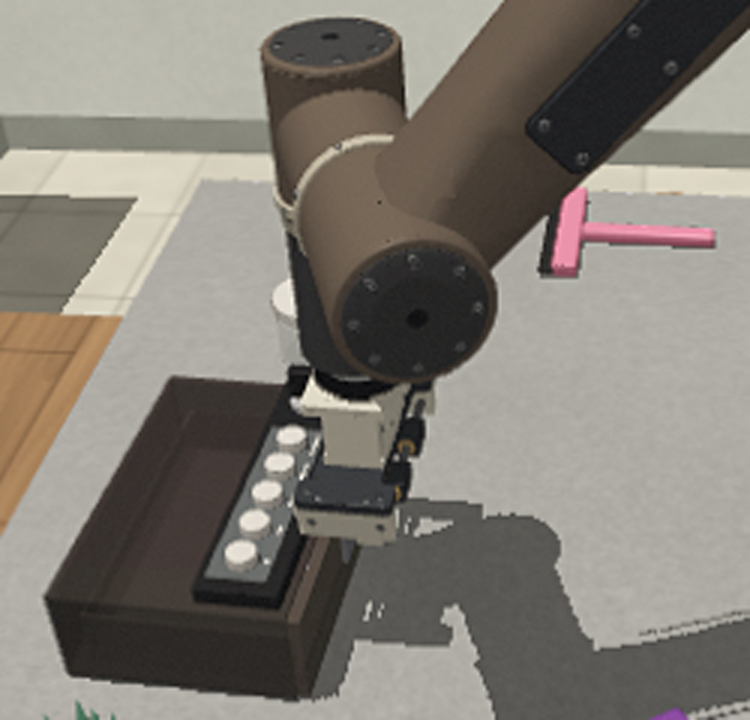

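>>> {"op": "jog_arm", "data": {
  "targets": "-0.01 0 0 0 0 0 -1; -0.022 0 0 0 0 0 -1; -0.034 0 0 0 0 0 -1; -0.046 0 0 0 0 0 -1; -0.058 0 0 0 0 0 -1; -0.07 0 0 0 0 0 -1; -0.082 0 0 0 0 0 -1; -0.094 0 0 0 0 0 -1"
}}

```text
clock: 20.6
tool_pos: [0.4829, 0.0143, 0.0615]
orientation: [179.9, 0.2, -3.0]
force: [1.2, 6.6, -5.5]
opening: 0.0224
```

>>> {"op": "jog_arm", "data": {
  "targets": "-0.01 0 0 0 0 0 -1; -0.02 0 0 0 0 0 -1; -0.03 0 0 0 0 0 -1; -0.04 0 0 0 0 0 -1; -0.05 0 0 0 0 0 -1; -0.057 0 0 0 0 0 -1; -0.06 0 0 0 0 0 -1; -0.063 0 0 0 0 0 -1"
}}

```text
clock: 21.6
tool_pos: [0.4226, 0.0178, 0.0617]
orientation: [180.0, -0.2, -2.9]
force: [27.4, -11.9, -33.2]
opening: 0.0218
```

```bash
python3 - <<'E'
from h import *
s=snapshot("side"); save(s,"s6",(100,90,400,390),2.5)
o=telemetry.get_obs();print(o["joint_pos"],o["tool_pos"])
E
```

```text
[ 29.469    7.477  -42.6722   0.1599 -39.7224  57.5341] [0.4226 0.0177 0.0617]
```

View pics/s6.png

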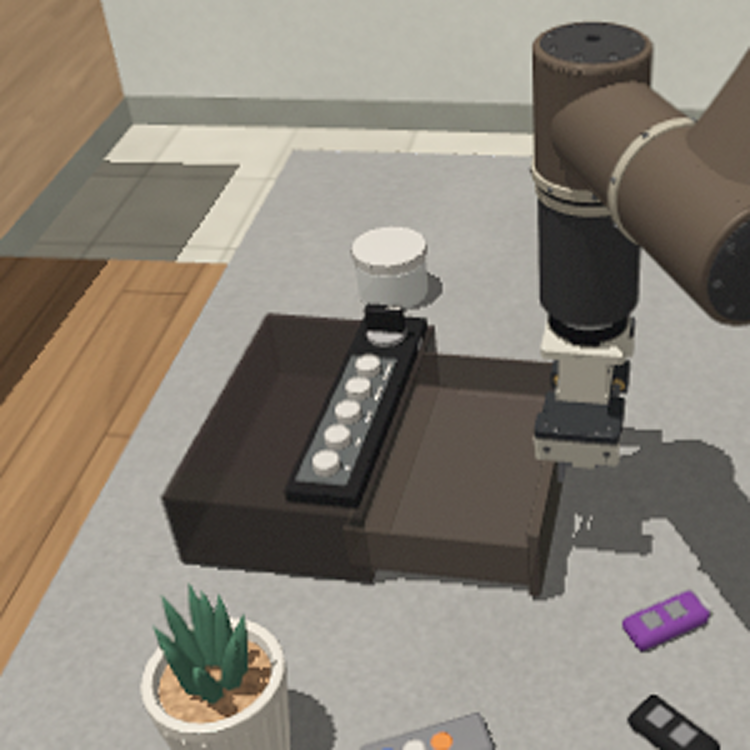

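Drawer fully open: the inner tray is visible and the pull moved 155 mm. Releasing it and lifting off.

>>> {"op": "jog_arm", "data": {
  "targets": "0 0 0 0 0 0 -1; 0 0 0 0 0 0 0; 0 0 0 0 0 0 0.3; 0 0 0 0 0 0 0.3; 0 0 -0.03 0 0 0 0.3; 0 0 -0.08 0 0 0 0.3; 0 0 -0.13 0 0 0 0.3; 0 0 -0.13 0 0 0 0.3"
}}

```text
clock: 22.65
tool_pos: [0.4243, 0.0185, 0.1956]
orientation: [-179.8, -0.6, -2.8]
force: [-0.2, -0.6, -0.7]
opening: 0.0569
```

```bash
cat > look.py <<'E'
from h import *
def look(tag,names=("gate_remote","car_key")):
  for n in("top","side"):
    s=snapshot(n); save(s,tag+n)
    for k in names:
      for d in models.cut_out(k,s)[:5]:
        P=pts(s,d["region"]); 
        if len(P)<20: continue
        md=np.median(P,0); col=s["img"][d["region"]].mean(0)
        if md[2]>.06: continue
        if k=="car_key" and np.ptp(col)>25: continue
        top=P[abs(P[:,2]-np.percentile(P[:,2],70))<.005]
        (c,wh,a)=cv2.minAreaRect(top[:,:2].astype(np.float32))
        if wh[0]<wh[1]: a+=90
        print(n,k,round(d["conf"],2),col.round(),"z",md[2].round(4),"c",np.array(c).round(4),"wh",np.round(wh,3),"long-axis",round((a+90)%180-90,1))
E
python3 - <<'E'
from look import *
look("L1_")
print(rel([.5365,.354,.15],23.6),telemetry.get_obs()["joint_pos"])
E
```

```text
top gate_remote 0.95 [139. 132. 127.] z 0.0214 c [0.537  0.3538] wh [0.11  0.042] long-axis 24.3
top gate_remote 0.51 [116. 105.  94.] z 0.0162 c [0.5431 0.0071] wh [0.294 0.186] long-axis 86.9
top car_key 0.43 [74. 70. 66.] z 0.0185 c [0.3042 0.335 ] wh [0.029 0.022] long-axis 45.5
side gate_remote 0.84 [133. 129. 129.] z 0.0217 c [0.5356 0.3531] wh [0.108 0.045] long-axis 25.2
side car_key 0.76 [66. 64. 64.] z 0.0173 c [0.3261 0.3179] wh [0.038 0.083] long-axis -41.5
(array([ 0.0979, -0.342 ,  0.0402]), array([  0.0922,  -0.0239, -26.4768])) [ 29.506   -2.5128 -32.4669   0.1086 -60.0535  57.563 ]
```

View pics/L1_top.png

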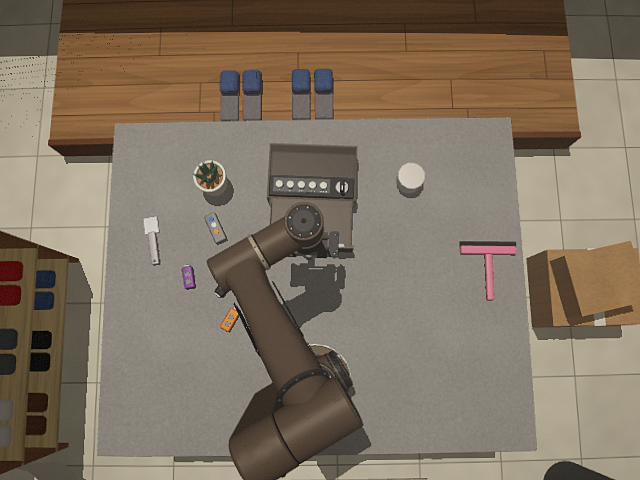

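The remote hasn't moved. The black fob was knocked from (0.351,0.329) to about (0.326,0.318). I'm taking the remote first.

>>> {"op": "jog_arm", "data": {
  "targets": "0.014 -0.045 0 0 0 -3 0.6; 0.028 -0.095 0 0 0 -7 0.6; 0.042 -0.145 0 0 0 -11 0.6; 0.056 -0.195 0 0 0 -15 0.6; 0.07 -0.245 0 0 0 -19 0.6; 0.085 -0.295 0 0 0 -24 0.6; 0.098 -0.342 0.02 0 0 -27 0.6; 0.098 -0.342 0.04 0 0 -27 0.6"
}}

```text
clock: 23.95
tool_pos: [0.5369, 0.3566, 0.1471]
orientation: [179.8, 0.1, 24.3]
force: [-0.5, -1.0, -1.2]
opening: 0.0703
```

```bash
python3 - <<'E'
from look import *
look("L2_")
print(rel([.5365,.3535,.006],24.5),telemetry.get_obs()["joint_pos"])
E
```

```text
top gate_remote 0.62 [117. 109. 102.] z 0.0231 c [0.5251 0.3473] wh [0.086 0.042] long-axis 23.6
top car_key 0.53 [68. 65. 62.] z 0.0172 c [0.3309 0.3124] wh [0.036 0.074] long-axis -39.6
side gate_remote 0.93 [128. 125. 125.] z 0.0215 c [0.536  0.3534] wh [0.108 0.046] long-axis 26.1
side car_key 0.81 [63. 63. 62.] z 0.017 c [0.3267 0.3172] wh [0.038 0.081] long-axis -40.7
(array([-0.0006, -0.0001,  0.145 ]), array([ 0.0943, -0.0498, -0.3894])) [ 50.803   20.6813  -9.4831   0.1233 -59.8331  63.2456]
```

View pics/L2_side.png

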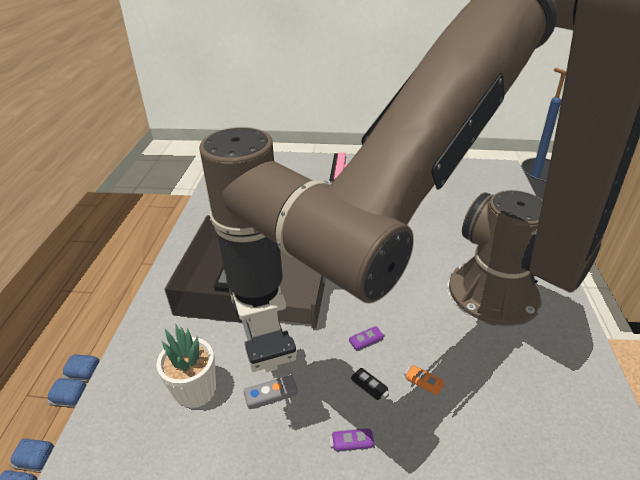

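>>> {"op": "jog_arm", "data": {
  "targets": "0 0 0.03 0 0 0 0.6; 0 0 0.06 0 0 0 0.6; 0 0 0.09 0 0 0 0.6; 0 0 0.12 0 0 0 0.6; 0 0 0.135 0 0 0 0.6; 0 0 0.143 0 0 -0.5 0.6; 0 0 0.143 0 0 -0.5 0.6; 0 0 0.143 0 0 -0.5 0.2"
}}

```text
clock: 25.25
tool_pos: [0.5377, 0.3542, 0.0091]
orientation: [179.9, -0.1, 24.6]
force: [-0.8, 0.0, 0.7]
opening: 0.0649
```

>>> {"op": "jog_arm", "data": {
  "targets": "0 0 0 0 0 0 -1; 0 0 0 0 0 0 -1; 0 0 0 0 0 0 -1; 0 0 0 0 0 0 -1; 0 0 0 0 0 0 -1; 0 0 0 0 0 0 -1; 0 0 0 0 0 0 -1; 0 0 0 0 0 0 -1"
}}

```text
clock: 26.25
tool_pos: [0.5379, 0.3544, 0.0097]
orientation: [179.9, -0.2, 24.6]
force: [-2.6, 0.5, 5.0]
opening: 0.0438
```

>>> {"op": "jog_arm", "data": {
  "targets": "0 0 -0.01 0 0 0 -1; 0 0 -0.03 0 0 0 -1; 0 0 -0.06 0 0 0 -1; 0 0 -0.09 0 0 0 -1; 0 0 -0.12 0 0 0 -1; 0 0 -0.15 0 0 0 -1; 0 0 -0.17 0 0 0 -1; 0 0 -0.17 0 0 0 -1"
}}

```text
clock: 27.25
tool_pos: [0.5379, 0.3549, 0.1817]
orientation: [-180.0, -0.4, 24.6]
force: [-0.4, 0.3, -1.2]
opening: 0.0438
```

```bash
python3 - <<'E'
from look import *
s=snapshot("side"); save(s,"s7",(150,90,400,430),2)
P=pts(s,np.ones((480,640),bool))
# drawer inner floor / walls
sel=P[(P[:,2]>.008)&(P[:,2]<.02)&(P[:,0]>.4)&(P[:,0]<.65)&(abs(P[:,1])<.17)]
print(len(sel),sel.min(0),sel.max(0),cv2.minAreaRect(sel[:,:2].astype(np.float32)))
sel=P[(P[:,2]>.06)&(P[:,2]<.085)&(P[:,0]>.4)&(P[:,0]<.5)&(abs(P[:,1])<.17)]
print(len(sel),sel.min(0),np.percentile(sel,[2,50,98],axis=0))
print(rel([.527,.065,.17],-3.1),telemetry.get_obs()["joint_pos"],telemetry.get_obs()["opening"])
E
```

```text
2303 [ 0.4428 -0.1354  0.0081] [0.6495 0.1698 0.02  ] ((0.5443600416183472, 0.01701292395591736), (0.3016940653324127, 0.19320465624332428), 86.66117858886719)
243 [0.4095 0.0221 0.06  ] [[0.4098 0.0239 0.0604]
 [0.4489 0.0474 0.0705]
 [0.4948 0.1687 0.0839]]
(array([-0.1299,  0.2588,  0.0096]), array([-0.0481, -0.2242, 27.717 ])) [ 50.8126  19.2916  -7.4829   0.1195 -63.0249  63.7505] 0.04329349546779886
```

View pics/s7.png

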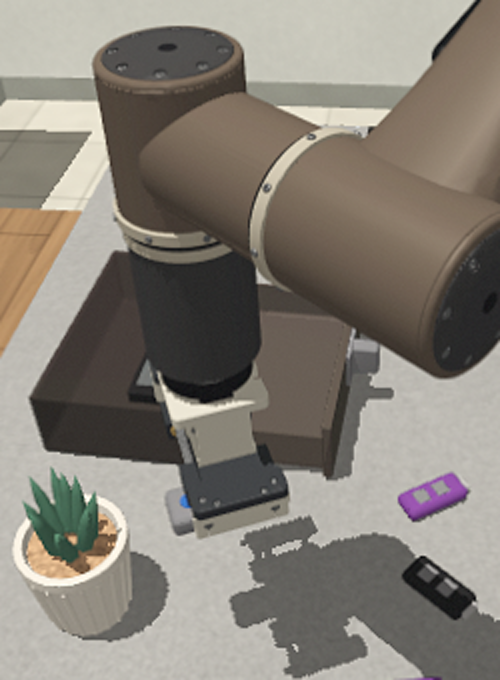

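>>> {"op": "jog_arm", "data": {
  "targets": "-0.015 0.03 0 0 0 3 -1; -0.034 0.068 0 0 0 7 -1; -0.053 0.106 0 0 0 11 -1; -0.072 0.144 0 0 0 15 -1; -0.091 0.182 0 0 0 19 -1; -0.11 0.22 0 0 0 23 -1; -0.13 0.259 0 0 0 27.7 -1; -0.13 0.259 0 0 0 27.7 -1"
}}

```text
clock: 28.3
tool_pos: [0.5256, 0.0621, 0.1784]
orientation: [-180.0, -0.1, -3.3]
force: [-0.1, 0.5, -1.7]
opening: 0.0432
```

```bash
python3 - <<'E'
from look import *
s=snapshot("side"); save(s,"s8",(150,90,400,430),2)
s=snapshot("top"); save(s,"t8",(230,130,400,270),4.7)
print(rel([.527,.065,.030],-3.1),telemetry.get_obs()["joint_pos"],telemetry.get_obs()["opening"])
E
```

```text
(array([ 0.0001, -0.0006,  0.1487]), array([-0.0727, -0.1312, -0.0302])) [ 28.1608   9.0447 -21.5802   0.0069 -59.2252  58.7055] 0.043841354510664884
```

View pics/s8.png

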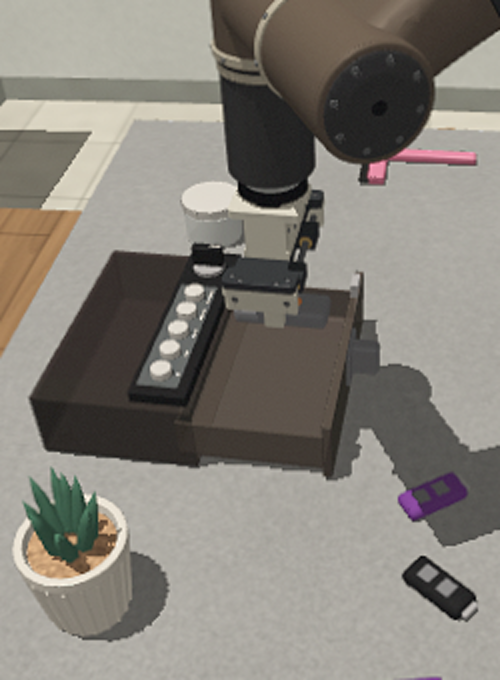

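View pics/t8.png

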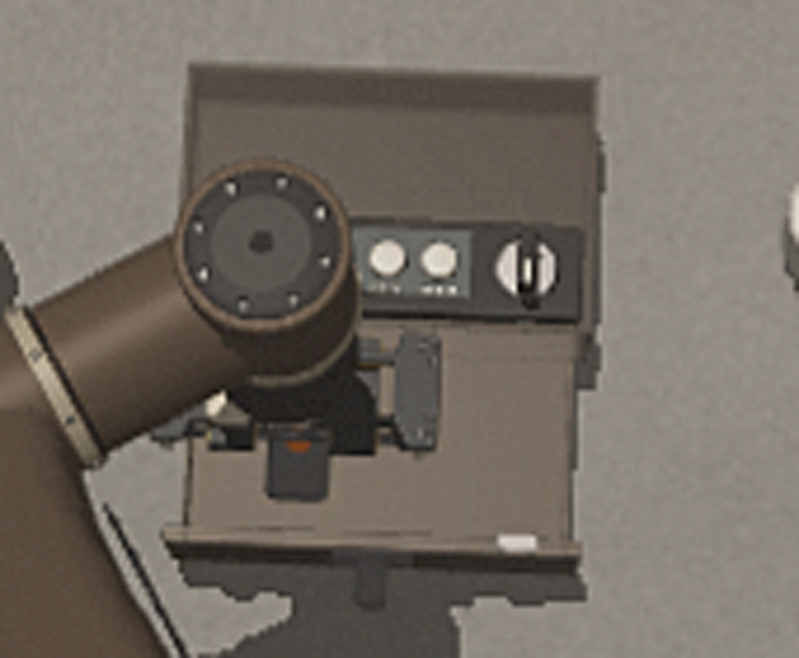

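>>> {"op": "jog_arm", "data": {
  "targets": "0 0 0.025 0 0 0 -1; 0 0 0.05 0 0 0 -1; 0 0 0.075 0 0 0 -1; 0 0 0.1 0 0 0 -1; 0 0 0.125 0 0 0 -1; 0 0 0.142 0 0 0 -1; 0 0 0.15 0 0 0 -1; 0 0 0.151 0 0 0 -1"
}}

```text
clock: 29.4
tool_pos: [0.5267, 0.0649, 0.0272]
orientation: [-180.0, -0.1, -3.1]
force: [-0.1, 0.1, -0.2]
opening: 0.0437
```

>>> {"op": "jog_arm", "data": {
  "targets": "0 0 0 0 0 0 0; 0 0 0 0 0 0 0.3; 0 0 0 0 0 0 0.3; 0 0 0 0 0 0 0.3; 0 0 -0.02 0 0 0 0.3; 0 0 -0.06 0 0 0 0.3; 0 0 -0.11 0 0 0 0.3; 0 0 -0.15 0 0 0 0.3"
}}

```text
clock: 30.4
tool_pos: [0.5267, 0.0648, 0.1795]
orientation: [-179.9, -0.2, -3.1]
force: [1.3, 0.2, -0.6]
opening: 0.0568
```

```bash
python3 - <<'E'
from look import *
look("L3_")
print(rel([.3265,.3175,.19],-40.7),rel([.3265,.3175,.19],-40.7+180),telemetry.get_obs()["joint_pos"])
E
```

```text
top gate_remote 0.56 [105.  96.  88.] z 0.0367 c [0.5079 0.0661] wh [0.043 0.066] long-axis -0.5
top car_key 0.63 [84. 80. 76.] z 0.0167 c [0.316  0.3265] wh [0.034 0.049] long-axis -22.5
side gate_remote 0.94 [108. 105. 105.] z 0.0364 c [0.5249 0.0672] wh [0.047 0.105] long-axis -3.8
side car_key 0.82 [66. 65. 64.] z 0.0174 c [0.3258 0.3178] wh [0.037 0.079] long-axis -41.7
(array([-0.2126, -0.2419, -0.0136]), array([-0.0171,  0.0056, 37.6181])) (array([-0.2126, -0.2419, -0.0136]), array([  -0.0073,   -0.0221, -142.3819])) [ 28.2147   9.1909 -21.7337  -0.0175 -59.066   58.7124]
```

View pics/L3_side.png

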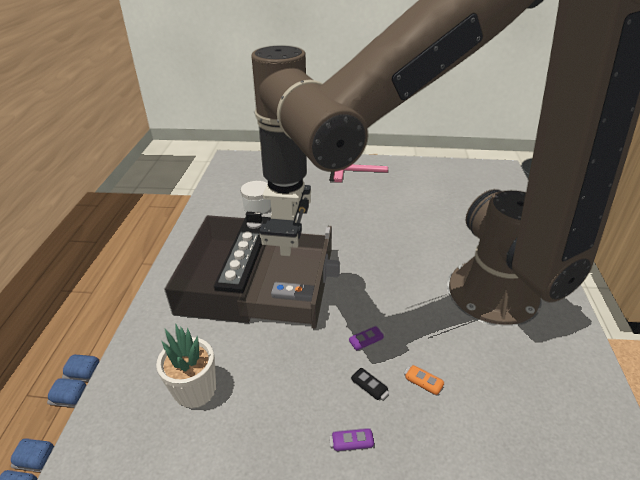

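>>> {"op": "jog_arm", "data": {
  "targets": "-0.02 -0.022 0 0 0 3 0.3; -0.05 -0.056 0 0 0 8 0.3; -0.08 -0.09 0 0 0 13 0.3; -0.11 -0.125 0 0 0 18 0.3; -0.14 -0.16 0 0 0 24 0.3; -0.17 -0.195 0 0 0 30 0.3; -0.2 -0.228 0 0 0 37 0.3; -0.2126 -0.242 0 0 0 37.5 0.3"
}}

```text
clock: 31.7
tool_pos: [0.3249, 0.3185, 0.1752]
orientation: [179.9, -0.0, -40.6]
force: [0.9, -0.5, -0.0]
opening: 0.0571
```

```bash
python3 - <<'E'
from look import *
look("L4_")
print(rel([.326,.3178,.005],-41.3),telemetry.get_obs()["joint_pos"])
E
```

```text
top gate_remote 0.6 [150. 143. 137.] z 0.0376 c [0.528  0.0676] wh [0.039 0.098] long-axis -0.8
side gate_remote 0.65 [136. 132. 131.] z 0.0364 c [0.525  0.0676] wh [0.045 0.104] long-axis -2.0
side gate_remote 0.64 [47. 47. 46.] z 0.0172 c [0.3269 0.3186] wh [0.037 0.083] long-axis -40.5
side car_key 0.69 [46. 46. 45.] z 0.0173 c [0.327  0.3186] wh [0.037 0.083] long-axis -39.9
(array([-0.0012, -0.0005,  0.1708]), array([ 0.0654, -0.0154,  0.694 ])) [ 69.0374   1.9358 -30.1403  -0.0093 -57.9906 -19.6385]
```

View pics/L4_side.png

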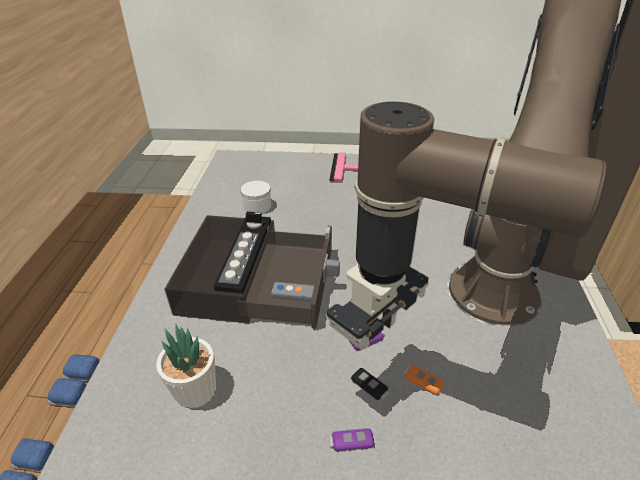

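>>> {"op": "jog_arm", "data": {
  "targets": "0 0 0.03 0 0 0 0.3; 0 0 0.06 0 0 0 0.3; 0 0 0.09 0 0 0 0.3; 0 0 0.12 0 0 0 0.3; 0 0 0.145 0 0 0 0.3; 0 0 0.16 0 0 0 0.3; 0 0 0.17 0 0 0 0.3; 0 0 0.17 0 0 0 0.3"
}}

```text
clock: 33.0
tool_pos: [0.3268, 0.3159, 0.0053]
orientation: [179.9, -0.0, -40.7]
force: [0.2, 0.5, 0.5]
opening: 0.0571
```

>>> {"op": "jog_arm", "data": {
  "targets": "0 0 0 0 0 0 0.3; 0 0 0 0 0 0 -1; 0 0 0 0 0 0 -1; 0 0 0 0 0 0 -1; 0 0 0 0 0 0 -1; 0 0 0 0 0 0 -1; 0 0 0 0 0 0 -1; 0 0 0 0 0 0 -1"
}}

```text
clock: 34.0
tool_pos: [0.3268, 0.3161, 0.0057]
orientation: [179.9, -0.0, -40.6]
force: [-1.5, 0.2, 5.8]
opening: 0.0381
```

>>> {"op": "jog_arm", "data": {
  "targets": "0 0 -0.01 0 0 0 -1; 0 0 -0.03 0 0 0 -1; 0 0 -0.06 0 0 0 -1; 0 0 -0.09 0 0 0 -1; 0 0 -0.12 0 0 0 -1; 0 0 -0.15 0 0 0 -1; 0 0 -0.17 0 0 0 -1; 0 0 -0.17 0 0 0 -1"
}}

```text
clock: 35.0
tool_pos: [0.3273, 0.3171, 0.1775]
orientation: [-179.9, 0.0, -40.6]
force: [-0.3, 0.2, -0.7]
opening: 0.0377
```

```bash
python3 - <<'E'
from look import *
s=snapshot("side"); save(s,"s9",(250,190,450,430),3)
print(rel([.527,-.035,.18],-3.1),telemetry.get_obs()["joint_pos"],telemetry.get_obs()["opening"])
E
```

```text
(array([ 0.3808,  0.1363, -0.0038]), array([  0.0281,   0.0217, -37.5493])) [ 68.9866   1.8874 -30.1253  -0.0256 -58.0146 -19.6224] 0.03791852534148954
```

View pics/s9.png

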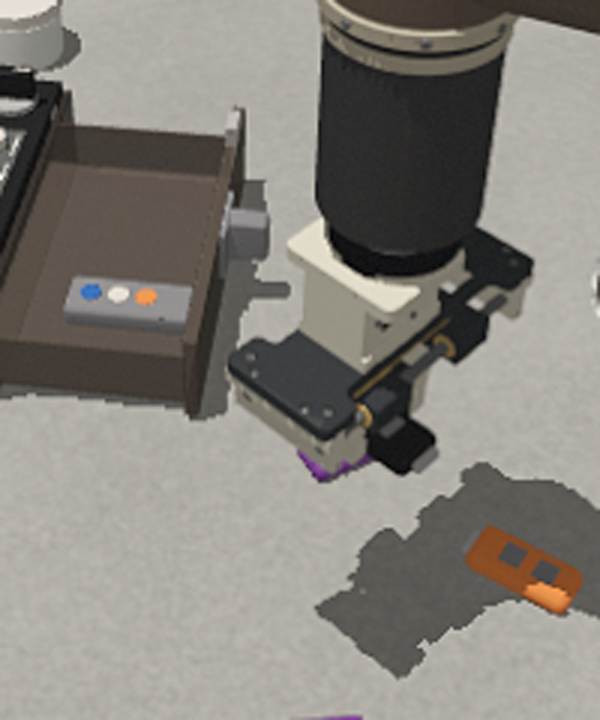

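>>> {"op": "jog_arm", "data": {
  "targets": "0.03 0.011 -0.005 0 0 -3 -1; 0.075 0.027 -0.01 0 0 -7 -1; 0.12 0.043 -0.01 0 0 -11 -1; 0.165 0.059 -0.01 0 0 -16 -1; 0.21 0.075 -0.01 0 0 -21 -1; 0.255 0.091 -0.01 0 0 -26 -1; 0.3 0.107 -0.01 0 0 -31 -1; 0.345 0.123 -0.005 0 0 -36 -1"
}}

```text
clock: 36.05
tool_pos: [0.5087, -0.0032, 0.1803]
orientation: [180.0, 0.1, -4.5]
force: [1.0, 1.0, -1.0]
opening: 0.0379
```

```bash
python3 - <<'E'
from look import *
s=snapshot("side"); save(s,"s10",(150,130,350,370),3)
print(rel([.527,-.035,.03],-3.1),telemetry.get_obs()["opening"])
E
```

```text
(array([0.0194, 0.0268, 0.1492]), array([ 0.1382,  0.1672, -1.1603])) 0.03781342732671663
```

View pics/s10.png

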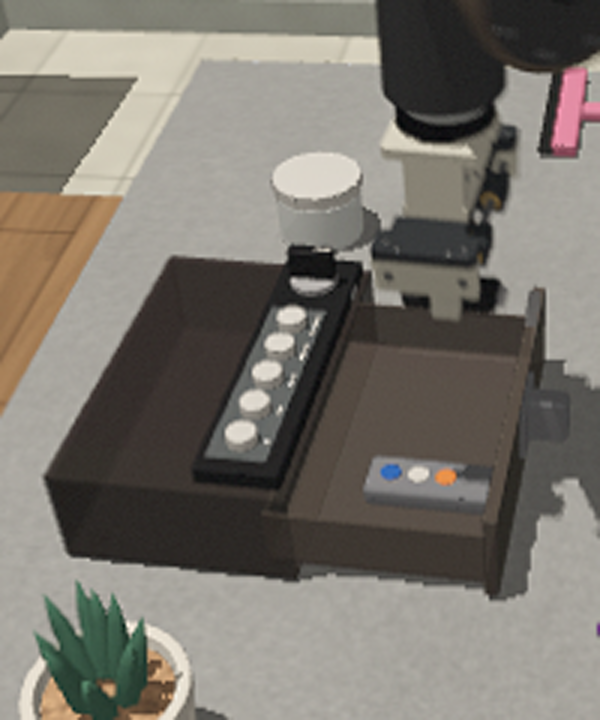

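>>> {"op": "jog_arm", "data": {
  "targets": "0.01 0.015 0 0 0 -1 -1; 0.019 0.027 0.03 0 0 -1 -1; 0.019 0.027 0.06 0 0 -1 -1; 0.019 0.027 0.09 0 0 -1 -1; 0.019 0.027 0.12 0 0 -1 -1; 0.019 0.027 0.143 0 0 -1 -1; 0.019 0.027 0.154 0 0 -1 -1; 0.019 0.027 0.155 0 0 -1 -1"
}}

```text
clock: 37.1
tool_pos: [0.5258, -0.0354, 0.0233]
orientation: [179.8, 0.3, -3.3]
force: [-0.0, -0.1, -0.4]
opening: 0.0372
```

>>> {"op": "jog_arm", "data": {
  "targets": "0 0 0 0 0 0 0; 0 0 0 0 0 0 0.2; 0 0 0 0 0 0 0.2; 0 0 0 0 0 0 0.2; 0 0 -0.02 0 0 0 0.2; 0 0 -0.06 0 0 0 0.2; 0 0 -0.11 0 0 0 0.2; -0.02 -0.02 -0.15 0 0 0 0.2"
}}

```text
clock: 38.1
tool_pos: [0.5086, -0.0142, 0.1753]
orientation: [179.8, 0.2, -3.3]
force: [0.4, 0.2, -0.1]
opening: 0.0527
```

```bash
python3 - <<'E'
from look import *
look("L5_")
s=snapshot("side"); save(s,"s11",(150,130,350,370),3)
P=pts(s,np.ones((480,640),bool))
sel=P[(P[:,2]>.08)&(P[:,2]<.096)&(P[:,0]>.40)&(P[:,0]<.437)&(P[:,1]>-.05)&(P[:,1]<.07)]
print(len(sel),np.median(sel,0),sel.min(0),sel.max(0))
print(rel([.4226,.0177,.15],-3.1),telemetry.get_obs()["joint_pos"])
E
```

```text
top gate_remote 0.7 [141. 127. 113.] z 0.0378 c [0.4977 0.0665] wh [0.035 0.048] long-axis -30.2
top car_key 0.43 [76. 72. 68.] z 0.033 c [ 0.5057 -0.0327] wh [0.035 0.034] long-axis 88.2
side gate_remote 0.88 [123. 119. 119.] z 0.0364 c [0.5254 0.0673] wh [0.046 0.106] long-axis -4.0
side car_key 0.69 [56. 55. 54.] z 0.0315 c [ 0.5248 -0.0335] wh [0.041 0.083] long-axis -4.8
91 [0.423  0.0251 0.0905] [0.4096 0.0064 0.0801] [0.4363 0.0334 0.0959]
(array([-0.0862, -0.0271,  0.0228]), array([ 0.2113,  0.3837, -0.1784])) [ 20.6389   7.5369 -24.3619   0.0449 -58.5376  66.0591]
```

View pics/s11.png

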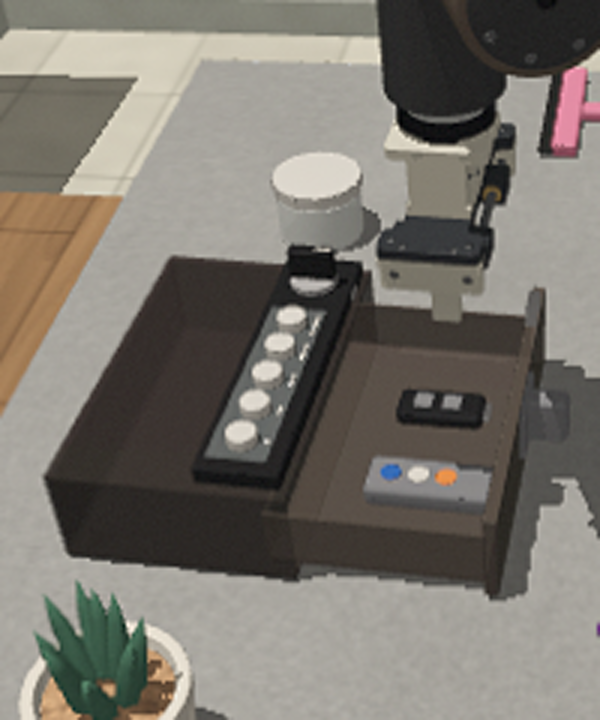

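View pics/L5_top.png

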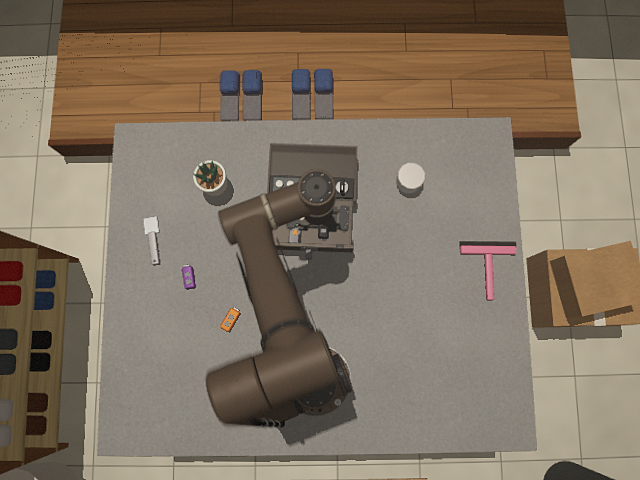

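Both items lie flat in the drawer, the fob at about (0.525,−0.034) and the remote at (0.525,0.067). Next I pinch the pull and push the drawer shut.

>>> {"op": "jog_arm", "data": {
  "targets": "-0.04 -0.013 0 0 0.3 0 0.2; -0.086 -0.027 0 0.2 0.4 0 0.2; -0.086 -0.027 0.01 0.2 0.4 0 0.2; -0.086 -0.027 0.035 0.2 0.4 0 0.2; -0.086 -0.027 0.065 0.2 0.4 0 0.2; -0.086 -0.027 0.095 0.2 0.4 0 0.2; -0.086 -0.027 0.111 0.2 0.4 0 0.2; -0.086 -0.027 0.111 0.2 0.4 0 0.2"
}}

```text
clock: 39.45
tool_pos: [0.4213, 0.0164, 0.0599]
orientation: [179.8, 0.2, -3.3]
force: [0.0, -0.4, 1.1]
opening: 0.0523
```

>>> {"op": "jog_arm", "data": {
  "targets": "0 0 0 0 0 0 -1; 0 0 0 0 0 0 -1; 0 0 0 0 0 0 -1; 0 0 0 0 0 0 -1; 0 0 0 0 0 0 -1; 0 0 0 0 0 0 -1; 0 0 0 0 0 0 -1; 0 0 0 0 0 0 -1"
}}

```text
clock: 40.45
tool_pos: [0.4223, 0.0176, 0.0604]
orientation: [180.0, 0.1, -3.3]
force: [0.6, 5.1, -2.5]
opening: 0.0219
```

Push gently so the things inside stay put.

>>> {"op": "jog_arm", "data": {
  "targets": "0.006 0 0 0 0 0 -1; 0.016 0 0 0 0 0 -1; 0.026 0 0 0 0 0 -1; 0.036 0 0 0 0 0 -1; 0.046 0 0 0 0 0 -1; 0.056 0 0 0 0 0 -1; 0.066 0 0 0 0 0 -1; 0.076 0 0 0 0 0 -1"
}}

```text
clock: 41.45
tool_pos: [0.4991, 0.0134, 0.0604]
orientation: [180.0, 0.1, -3.3]
force: [-0.7, 5.8, 1.3]
opening: 0.0219
```

>>> {"op": "jog_arm", "data": {
  "targets": "0.01 0 0 0 0 0 -1; 0.02 0 0 0 0 0 -1; 0.03 0 0 0 0 0 -1; 0.04 0 0 0 0 0 -1; 0.05 0 0 0 0 0 -1; 0.06 0 0 0 0 0 -1; 0.069 0 0 0 0 0 -1; 0.074 0 0 0 0 0 -1"
}}

```text
clock: 42.45
tool_pos: [0.5739, 0.0093, 0.0604]
orientation: [180.0, 0.0, -3.3]
force: [-0.9, 6.1, 2.9]
opening: 0.0217
```

>>> {"op": "jog_arm", "data": {
  "targets": "0.003 0 0 0 0 0 -1; 0.006 0 0 0 0 0 -1; 0.008 0 0 0 0 0 -1; 0.01 0 0 0 0 0 -1; 0.01 0 0 0 0 0 -1; 0.01 0 0 0 0 0 -1; 0.01 0 0 0 0 0 -1; 0.01 0 0 0 0 0 -1"
}}

```text
clock: 43.45
tool_pos: [0.5768, 0.009, 0.0602]
orientation: [179.9, 0.7, -3.3]
force: [-27.6, 16.2, 25.6]
opening: 0.0219
```

>>> {"op": "jog_arm", "data": {
  "targets": "0.004 0 0 0 -0.6 0 -1; 0.004 0 0 0 -0.6 0 -1; 0.004 0 0 0 -0.6 0 -1; 0.002 0 0 0 0 0 0.2; 0.001 0 0 0 0 0 0.2; 0 0 0 0 0 0 0.2; 0 0 -0.04 0 0 0 0.2; 0 0 -0.1 0 0 0 0.2"
}}

```text
clock: 44.45
tool_pos: [0.5769, 0.0084, 0.1594]
orientation: [179.8, 1.0, -3.4]
force: [1.3, 0.6, 0.4]
opening: 0.0523
```

>>> {"op": "jog_arm", "data": {
  "targets": "0 0 -0.12 0 0 0 0.2; 0 0 -0.12 0 0 0 0.2; 0 0 -0.12 0 0 0 0.2; -0.02 0.05 -0.12 0 0 0 0.2; -0.02 0.1 -0.12 0 0 0 0.2; -0.02 0.1 -0.12 0 0 0 0.2; -0.02 0.1 -0.12 0 0 0 0.2; -0.02 0.1 -0.12 0 0 0 0.2"
}}

```text
clock: 45.45
tool_pos: [0.5532, -0.0893, 0.2795]
orientation: [179.8, 1.0, -3.3]
force: [-0.2, 0.6, -0.9]
opening: 0.0525
```

```bash
python3 - <<'E'
from h import *
s=snapshot("side"); save(s,"s12",(150,190,300,330),5)
P=pts(s,np.ones((480,640),bool))
sel=P[(P[:,2]>.08)&(P[:,2]<.096)&(P[:,0]>.55)&(P[:,0]<.592)&(P[:,1]>-.05)&(P[:,1]<.07)]
print(len(sel),np.median(sel,0),sel.min(0),sel.max(0))
print(rel([.6485,-.0995,.126],-2.5),telemetry.get_obs()["tool_pos"])
E
```

```text
95 [0.5775 0.0155 0.0901] [ 0.5636 -0.0021  0.0801] [0.5911 0.024  0.0946]
(array([0.0984, 0.0043, 0.152 ]), array([ 0.164 ,  0.9818, -0.8068])) [ 0.5532 -0.0892  0.2796]
```

View pics/s12.png

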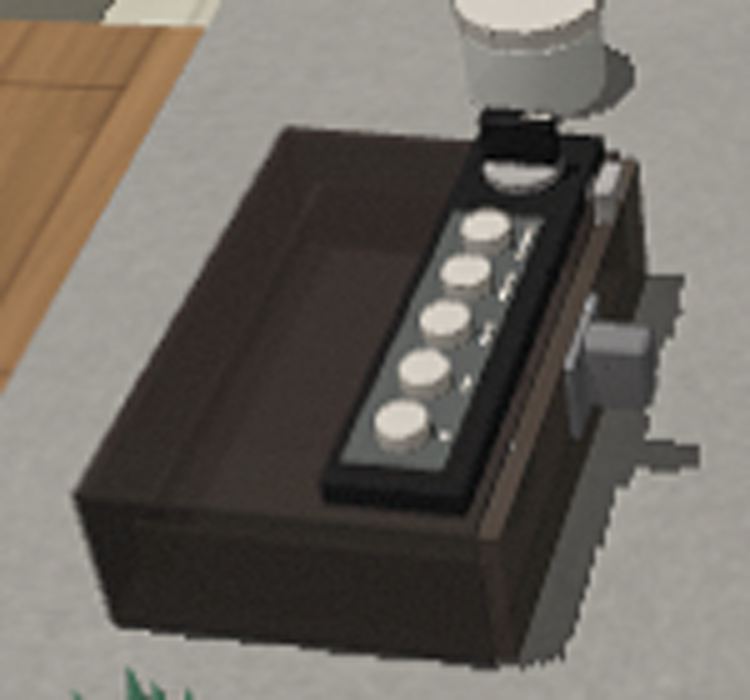

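Drawer shut; the pull is back at its first position. Going to the knob with narrower jaws to stay clear of key 5.

>>> {"op": "jog_arm", "data": {
  "targets": "0.03 0.001 0 0 1 0 -0.3; 0.06 0.003 0 0 1 -0.8 -0.3; 0.098 0.004 0 0 1 -0.8 -0.3; 0.098 0.004 0.03 0 1 -0.8 -0.3; 0.098 0.004 0.06 0 1 -0.8 -0.3; 0.098 0.004 0.08 0 1 -0.8 -0.3; 0.098 0.004 0.09 0 1 -0.8 -0.3; 0.098 0.004 0.09 0 1 -0.8 -0.3"
}}

```text
clock: 46.5
tool_pos: [0.6492, -0.0986, 0.1875]
orientation: [179.8, 0.0, -2.5]
force: [-0.4, 0.1, -0.1]
opening: 0.0308
```

```bash
python3 - <<'E'
from h import *
s=snapshot("side"); save(s,"s13",(200,120,320,260),5)
print(rel([.6485,-.0995,.127],-2.5),telemetry.get_obs()["opening"])
E
```

```text
(array([-0.0011,  0.0006,  0.0615]), array([ 0.1763, -0.0416,  0.0328])) 0.030361631886397344
```

View pics/s13.png

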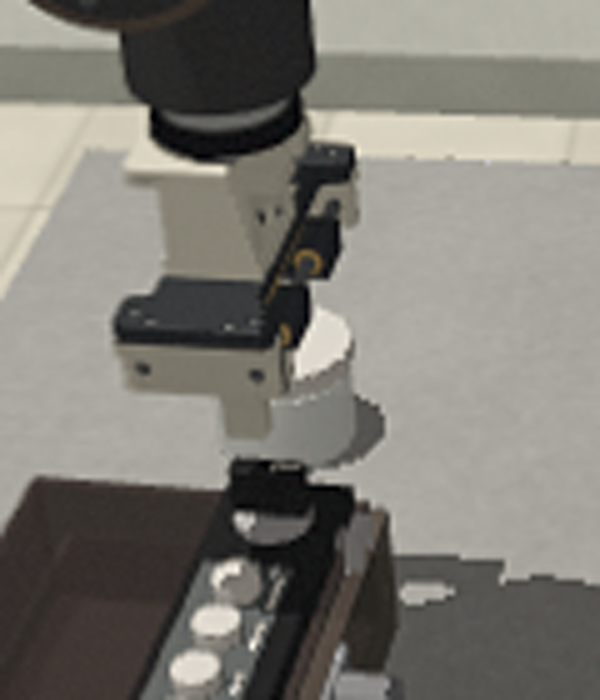

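>>> {"op": "jog_arm", "data": {
  "targets": "0 0 0.02 0 0 0 -0.3; 0 0 0.04 0 0 0 -0.3; 0 0 0.055 0 0 0 -0.3; 0 0 0.061 0 0 0 -0.3; 0 0 0.061 0 0 0 -0.3; 0 0 0.061 0 0 0 -1; 0 0 0.061 0 0 0 -1; 0 0 0.061 0 0 0 -1"
}}

```text
clock: 47.55
tool_pos: [0.65, -0.0998, 0.1282]
orientation: [179.8, -0.1, -2.5]
force: [0.5, -3.7, 1.9]
opening: 0.0135
```

>>> {"op": "jog_arm", "data": {
  "targets": "0 0 0 0 0 0 -1; 0 0 0 0 0 0 -1; 0 0 0 0 0 0 -1; 0 0 0 0 0 0 -1; 0 0 0 0 0 0 -1; 0 0 0 0 0 6 -1; 0 0 0 0 0 12 -1; 0 0 0 0 0 18 -1"
}}

```text
clock: 48.55
tool_pos: [0.65, -0.0998, 0.1283]
orientation: [179.8, -0.2, -20.6]
force: [0.8, -1.7, 0.4]
opening: 0.0139
```

>>> {"op": "jog_arm", "data": {
  "targets": "0 0 0 0 0 6 -1; 0 0 0 0 0 12 -1; 0 0 0 0 0 18 -1; 0 0 0 0 0 24 -1; 0 0 0 0 0 30 -1; 0 0 0 0 0 36 -1; 0 0 0 0 0 42 -1; 0 0 0 0 0 48 -1"
}}

```text
clock: 49.55
tool_pos: [0.6502, -0.0996, 0.1283]
orientation: [-180.0, -0.3, -68.8]
force: [0.3, -2.4, -1.7]
opening: 0.014
```

>>> {"op": "jog_arm", "data": {
  "targets": "0 0 0 0 0 6 -1; 0 0 0 0 0 12 -1; 0 0 0 0 0 18 -1; 0 0 0 0 0 22 -1; 0 0 0 0 0 25 -1; 0 0 0 0 0 27 -1; 0 0 0 0 0 28 -1; 0 0 0 0 0 28 -1"
}}

```text
clock: 50.55
tool_pos: [0.6503, -0.0994, 0.1283]
orientation: [-179.9, -0.2, -96.8]
force: [1.0, -1.0, -0.6]
opening: 0.0142
```

```bash
python3 - <<'E'
from h import *
o=telemetry.get_obs();print(o["moment"],o["joint_pos"],o["orientation"])
E
```

```text
[-0.4428 -0.204   0.8245] [  8.4117  23.0331  -9.1573   0.3053 -57.7284 -15.3318] [-179.8538   -0.2278  -96.7576]
```

>>> {"op": "jog_arm", "data": {
  "targets": "0 0 0 0 0 0 -1; 0 0 0 0 0 0 -0.3; 0 0 0 0 0 0 0; 0 0 0 0 0 0 0; 0 0 0 0 0 0 0; 0 0 -0.02 0 0 0 0; 0 0 -0.05 0 0 0 0; 0 0 -0.1 0 0 0 0"
}}

```text
clock: 51.55
tool_pos: [0.649, -0.099, 0.2275]
orientation: [179.9, -0.3, -96.8]
force: [0.4, -0.5, -0.2]
opening: 0.0437
```

>>> {"op": "jog_arm", "data": {
  "targets": "0 0.02 0 0 0 0 0; 0.03 0.05 -0.02 0 0 0 0; 0.07 0.08 -0.03 0 0 0 0; 0.11 0.11 -0.03 0 0 0 0; 0.15 0.12 -0.03 0 0 0 0; 0.19 0.13 -0.03 0 0 0 0; 0.22 0.13 -0.03 0 0 0 0; 0.22 0.13 -0.03 0 0 0 0"
}}

```text
clock: 52.55
tool_pos: [0.4934, -0.3035, 0.2585]
orientation: [179.9, -0.3, -96.9]
force: [0.1, -0.1, -0.1]
opening: 0.0436
```

```bash
python3 - <<'E'
from h import *
s=snapshot("side"); save(s,"s14",(150,190,300,330),5)
P=pts(s,np.ones((480,640),bool))
sel=P[(P[:,2]>.08)&(P[:,2]<.096)&(P[:,0]>.55)&(P[:,0]<.592)&(P[:,1]>-.05)&(P[:,1]<.07)]
print(len(sel),np.median(sel,0),sel.min(0),sel.max(0))
k=P[(P[:,2]>.138)&(P[:,2]<.16)&(abs(P[:,0]-.65)<.04)&(abs(P[:,1]+.1)<.04)]
print(len(k),k.mean(0),cv2.minAreaRect(k[:,:2].astype(np.float32)))
s=snapshot("top"); save(s,"t14"); save(s,"t14c",(260,135,370,225),7)
P=pts(s,np.ones((480,640),bool))
k=P[(P[:,2]>.138)&(P[:,2]<.16)&(abs(P[:,0]-.65)<.04)&(abs(P[:,1]+.1)<.04)]
print(len(k),k.mean(0),cv2.minAreaRect(k[:,:2].astype(np.float32)))
E
```

```text
95 [0.5771 0.0159 0.0906] [ 0.5633 -0.0025  0.0803] [0.5915 0.0234 0.0953]
80 [ 0.6482 -0.0943  0.1482] ((0.6497263312339783, -0.09788614511489868), (0.04306739941239357, 0.01559501327574253), 86.91497039794922)
0 [nan nan nan] ((0.0, 0.0), (0.0, 0.0), 0.0)<stdin>:11: RuntimeWarning: Mean of empty slice.
  ret = um.true_divide(
```

View pics/s14.png

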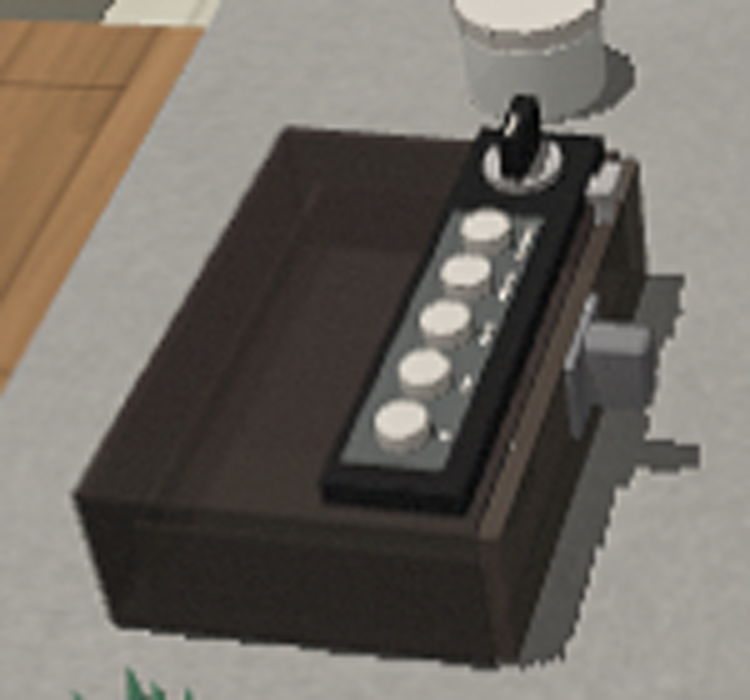

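View pics/t14.png

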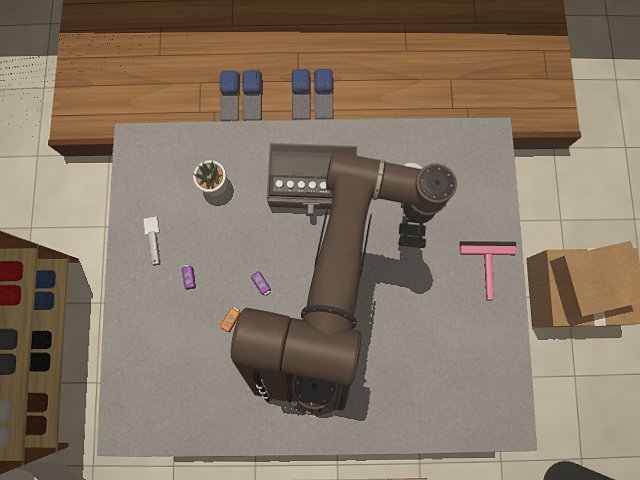

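View pics/t14c.png

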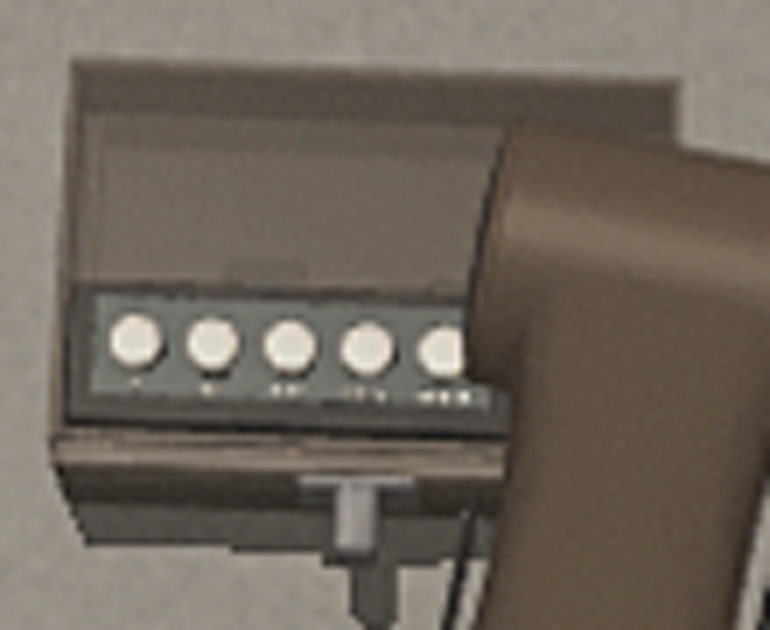

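The knob bar lies at 86.9°, which is square to the unit's −3.1° yaw, so it is at the locked stop. The drawer is shut, the shelf is clear of the fob and remote, and nothing else has moved. Handing in.

```bash
python3 - <<'E'
from plant import job
print(job.close_job())
E
```

```text
the job is handed in; nothing more can be done
None
```

The job is done and handed in at about 53 s. I pressed keys 4, 2 and 5 one at a time to their bottom stop and turned the knob anticlockwise to its stop. I opened the drawer fully and put the gate remote and the black car key inside. I then shut the drawer and turned the knob clockwise to its stop. No red seal case or green key tin was on the shelf.

**Last checks:**
- **Drawer:** the pull is back within about 0.5 mm of where it started, so the drawer reads fully shut.
- **Lock:** the knob bar is square to the unit in the side picture. The wrist moment also rose at both stops.
- **Contents:** both items lay flat in the drawer before I shut it.
- **Other things:** the pot, wiper, scraper, jar and the orange and purple fobs look unmoved.

**What differed or could not be checked:**
- **Car key:** it was knocked about 3 cm aside partway through, so I measured it again before picking it up.
- **Key 4:** the first push read only 5 N, so I pushed about 3 mm further before letting it up. I took no force reading at the deepest point. Keys 2 and 5 read 24 to 29 N at the bottom.
- **Networks:** they were loose on the key positions, so I measured the keys from the white blobs in both pictures instead.
- **Knob:** the arm hid it in the last top picture, so only the side camera confirms its final angle.

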